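# Ring loaves onto the bakery display rod

### The job

Fill the display rod on the bakery counter: thread the dark seeded ring loaf onto the rod first, then the golden ring loaf outside it, taking both from the bread rack. Then push the blue end cap fully home on the rod's free end, and leave it all hanging still on the rod.

Things in the scene. Friction and masses are not known exactly. Their poses are not given: they have to be found in the camera images.
- dark_loaf: Dark brown stiff bread ring with pale seeds: 104 mm across, round hole 40 mm, 30 mm thick. Origin: centre of the hole; y axis: the hole's axis, level. Starts on edge in one of three slots (85 mm apart, loaves shuffled) of a tan rack; centre 60 mm, top 112 mm, slot walls 48 mm above the table. Grip from above on the two flat faces of the ring's top (32 mm deep from outside to hole). 0.1 to 0.16 kg.
- golden_loaf: Golden-yellow plain bread ring (not the whitish one, a bystander in the same rack). Size, mass, frame, start and grip as for the dark loaf: 104 mm across, hole 40 mm, 30 mm thick, origin at the hole's centre, y along the hole, in one of the three rack slots.
- end_cap: Blue block 46 (x) x 62 (y) x 46 mm (z), on the table, 0.05 to 0.1 kg. Origin: centre of the underside. Blind square bore 30 x 30 mm, 54 mm deep, along y, centre 23 mm above the underside; mouth in the end face at y = -31 mm, end wall 8 mm thick at +y. Starts with its y axis within 30 degrees of the stand's y. Grip from above on the long sides, 46 mm apart.
- rod_stand: Fixed red stand. Origin on the table under the post's centre, z up. Post 30 x 30 mm, 180 mm high; foot 14 mm thick. Steel rod 12 mm thick, level, axis 160 mm above the table, along +y from y = 15 to its free end at y = 255 mm. Loaves fit well at y = 65 and 140 mm; cap home: its origin at y = 232 mm, its y along the stand's. Hung, a loaf's centre is 14 mm, the bore's 9 mm below the axis.
Things that resemble listed ones, but are neither listed nor needed, are in the scene too. What is shaped like the dark_loaf but purple is not meant.

How it is judged (in metres and radians):
On the way, in this order (a step that is already met when the one before it is completed fails the run):
1. the dark loaf is threaded on the rod (x of dark_loaf in the frame of rod_stand between -0.025 and 0.025 m and y of dark_loaf in the frame of rod_stand between 0.03 and 0.22 m and z of dark_loaf in the frame of rod_stand between 0.13 and 0.18 m), for 0.2 s.
2. the golden loaf is threaded on the rod outside the dark one (all of step 1 and x of golden_loaf in the frame of rod_stand between -0.025 and 0.025 m and y of golden_loaf in the frame of rod_stand between 0.03 and 0.22 m and z of golden_loaf in the frame of rod_stand between 0.13 and 0.18 m and ((y of dark_loaf in the frame of rod_stand below 0.05 m and y of golden_loaf in the frame of rod_stand above 0.05 m) or (y of dark_loaf in the frame of rod_stand below 0.076 m and y of golden_loaf in the frame of rod_stand above 0.076 m) or (y of dark_loaf in the frame of rod_stand below 0.102 m and y of golden_loaf in the frame of rod_stand above 0.102 m) or (y of dark_loaf in the frame of rod_stand below 0.128 m and y of golden_loaf in the frame of rod_stand above 0.128 m) or (y of dark_loaf in the frame of rod_stand below 0.154 m and y of golden_loaf in the frame of rod_stand above 0.154 m) or (y of dark_loaf in the frame of rod_stand below 0.18 m and y of golden_loaf in the frame of rod_stand above 0.18 m))), for 0.2 s.
At the end, for the whole second after the job is handed in: Both loaves hang on the rod (centres 130 to 180 mm high, within 25 mm sideways of it, 30 to 220 mm along the stand's y), the dark one nearer the post; the cap is on the free end, within 18 mm of home and 20 degrees of the rod's line; all at rest (under 30 mm/s) (all of step 2 and x of end_cap in the frame of rod_stand between -0.02 and 0.02 m and y of end_cap in the frame of rod_stand between 0.2 and 0.25 m and z of end_cap in the frame of rod_stand between 0.115 and 0.155 m and angle between the y axis of end_cap and the y axis of rod_stand, either way round below 0.35 rad and linear speed of each of dark_loaf, golden_loaf, end_cap below 0.03 m/s); the robot touches nothing.
It also fails if it takes over 72 s, if anything falls off the work surface, if the arm or the gripper's body presses on something with over 40 N, if the wrist force passes 120 N, or if a joint passes its speed limit or range.

### The arm

A 7-joint arm with a two-finger parallel gripper is mounted at the origin on the work surface. World frame = base frame: x ahead of the robot, y to its left, z up, the work surface at z = 0. Lengths are in m, angles in degrees, forces in N, time in s.
With the tool pointing down it reaches from about 0.425 to 0.875 m from the base axis. Payload 4.7 kg.
Tool frame: the origin (TCP) lies on the centre line of the jaws, within the pads' length; the fingertips stand 8 mm ahead of it and the grasp point (between the pads) lies 11 mm behind it; z points along the fingers, x is the direction in which the jaws open and shut, and the axes are right-handed (so a half turn about z gives the same grasp; the last joint's range is limited). The gripper opens to 87 mm and grips with 3 to 60 N. Pads are 19 mm wide; open, the fingers measure 117 mm over their backs; the gripper's body (75 mm by 190 mm) begins 51 mm behind the grasp point.
Start: joints at [73.287, 18.392, -4.016, 83.108, 1.295, 78.541, -3.26], TCP at [0.196, -0.62, 0.231] pointing down, gripper open.
Joint ranges: [-163.93, 163.93], [-17.29, 119.83], [-79.2, 71.16], [3.27, 140.29], [-89.18, 269.18], [5.43, 117.66], [-154.24, 154.24]. Speed limits (degrees/s): [147.25, 147.25, 180, 180, 180, 180, 180].

### API

Orientations are given as [roll, pitch, yaw] about the fixed x, y, z axes, in that order (R = Rz(yaw) Ry(pitch) Rx(roll)).
In Python, from cell import telemetry, read_camera, get_calibration, sign_off gives the robot as it stands. The module is installed in compiled form; this text tells all that it offers.
- The arm moves only by the tool carry_out, never from a script. Its arguments are lists of equal length, an entry for each row: "translation": the shift along the tool's x, y, z in cm, a list of three; "turn": the turn about the tool's z in rad; "gripper": the opening, from 0 (shut) to 1 (fully open). In form: {"translation": [[dx, dy, dz], ...], "turn": [turn, ...], "gripper": [gripper, ...]}. A call has 1 to 5 rows; each row is the pose to reach, as a shift and turn from the pose commanded when the call began, along the tool's axes at that moment; what a row does not reach only later rows make up. A row lasts 1/8 s, in which the tool goes at most 62.5 mm and 10.7 degrees, less where a joint would pass 70% of its speed; a pose out of reach is approached as far as the arm can. A call with a gripper value outside its range is refused whole. The fingers move at their own pace and stop on an object; "squeeze" is the grip in N (left out, the last holds). Time passes only in rows, so rows that repeat a pose let the fingers close. It gives the time, the measured TCP pose, the force and the opening at its end, in the units of the state.
- telemetry.get_obs(): the state, without advancing time (a new reading comes with each control period).
- read_camera(name): name is "scene" or "top" or "wrist"; returns the picture (400x640x3 uint8, red, green, blue); there is no depth.
- get_calibration(name): a dict with "fx", "fy", "cx", "cy" (pixels), "R" (3x3) and "t" (3): a world point X has camera coordinates R X + t. Camera axes: x right, y down, z forward; pixel columns grow to the right and rows downward; lengths in m; the calibration is good to about 2 mm. The wrist camera is an equidistant fisheye: a pixel r from the principal point sees the ray r / f radians off the axis. A picture is of the moment at which its call begins: read the wrist's pose just before it. get_calibration takes no time and is no camera call; for the wrist camera it gives the pose at the moment of the call.
- sign_off(): hands the job in, once; it reports no verdict.
The state is a dict: "time_s": time; "qpos": joint angles; "joint_velocities": joint speeds; "effort": joint torques, N m; "tool_pos": TCP position; "tool_rot": TCP orientation; "force": force on the tool from outside, world axes, zero at the start; "wrist_torque": the same for the moment, N m; "grip_width": finger opening in m.
Only numpy, scipy, OpenCV 4.12 (cv2) and the standard library are available. Lean on these libraries where they do the work, as an engineer would, in place of code of your own. Each camera call takes 0.05 s, during which the arm holds its last target.

## Working session

There is one attempt and no reset: what is moved stays moved. The work goes in short steps, Python scripts to look and compute and a tool call to move; the robot and the scene stay as the last step left them, time stands still between calls to the robot, and variables do not carry over. Pictures are saved under pics/ and viewed, and the job is handed in when it is done.

Besides the shell and the picture viewer there is one more tool, called after "Emit:" by a JSON object that holds its "op" and its "data". carry_out: Moves the arm, as the interface text tells. Its arguments: {"type":"object","properties":{"translation":{"type":"array","items":{"type":"array","items":{"type":"number"}}},"turn":{"type":"array","items":{"type":"number"}},"gripper":{"type":"array","items":{"type":"number"}},"squeeze":{"type":"number"}},"required":["translation","turn","gripper"]}

```bash
mkdir -p pics; ls
python3 - <<'E'
from cell import telemetry, read_camera, get_calibration
import cv2
print(telemetry.get_obs())
for n in ["scene","top"]:
    cv2.imwrite(f"pics/{n}0.png",read_camera(n)[:,:,::-1]); print(n,get_calibration(n))
print(get_calibration("wrist"))
E
```

```text
pics
{'time_s': 0.0, 'qpos': array([73.2884116 , 18.43784825, -4.01566508, 83.17660226,  1.29578619,
       78.54205232, -3.25906625]), 'joint_velocities': array([ 0.06229716, -0.03096598, -0.03610554,  0.08483223, -0.0234823 ,
        0.04778735, -0.01905214]), 'effort': array([ 1.22344559e-04, -4.91285419e+01, -4.04483937e-01, -3.12528455e+01,
       -6.42550481e-02,  4.36899439e-02,  1.73968556e-04]), 'tool_pos': array([ 0.19544855, -0.61933168,  0.22946038]), 'tool_rot': array([ 1.79993334e+02,  1.11210303e-01, -7.24774134e+01]), 'force': array([ 0.37288568, -0.07316396, -0.12700243]), 'wrist_torque': array([ 0.0510656 , -0.01178452,  0.04718039]), 'grip_width': 0.0872040694561382}
scene {'fx': 434.2862020147627, 'fy': 434.2862020147627, 'cx': 319.7256339132115, 'cy': 202.8432056018142, 'R': array([[ 0.71024808,  0.70376864,  0.01604248],
       [ 0.46048849, -0.44724977, -0.7667581 ],
       [-0.53244531,  0.55197585, -0.64173565]]), 't': array([-0.45204599, -0.17830976,  1.65568003])}
top {'fx': 366.4702751204941, 'fy': 366.4702751204941, 'cx': 321.8885800447895, 'cy': 195.820492089053, 'R': array([[-0.05919491, -0.99822816,  0.00604134],
       [-0.97715831,  0.05670596, -0.20480739],
       [ 0.20410192, -0.0180269 , -0.97878365]]), 't': array([0.10465225, 0.57356619, 0.88602793])}
{'fx': 309.70691628693146, 'fy': 309.70691628693146, 'cx': 316.8608518910991, 'cy': 198.97762033197708, 'R': array([[ 0.30225225, -0.95322732, -0.00111598],
       [-0.92093352, -0.29231419,  0.25774769],
       [-0.24601835, -0.07687708, -0.96621161]]), 't': array([-0.64952336, -0.0322779 ,  0.39012938])}
```

View pics/scene0.png

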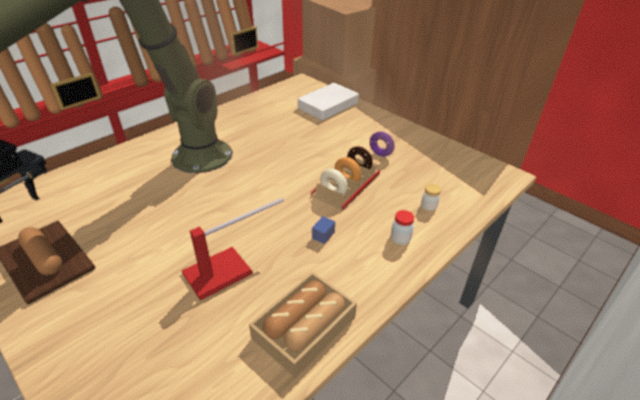

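View pics/top0.png

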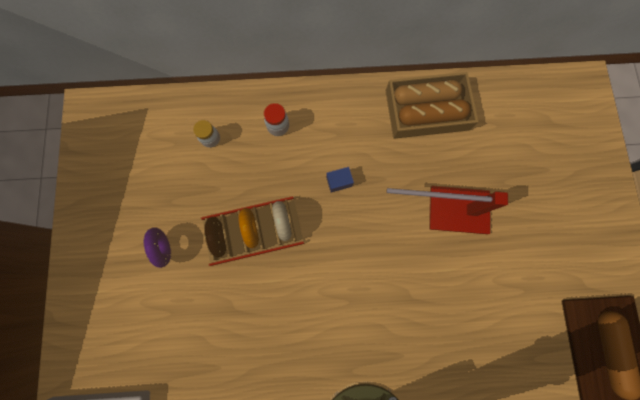

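Candidates: in the top view, dark loaf (215,237), golden (249,228), whitish bystander (282,222) and purple decoy (157,247, outside the rack). The blue cap is at (340,180). The rod runs from (490,199) to (388,191). I'll check close crops next.

Run:
```python
import cv2
a=cv2.imread("pics/top0.png")
c=cv2.resize(a[150:290,130:370],None,fx=3.3,fy=3.3,interpolation=cv2.INTER_CUBIC)
cv2.imwrite("pics/c1.png",c)
c=cv2.resize(a[150:250,320:520],None,fx=4,fy=4,interpolation=cv2.INTER_CUBIC)
cv2.imwrite("pics/c2.png",c)
a=cv2.imread("pics/scene0.png")
c=cv2.resize(a[110:310,170:410],None,fx=3,fy=3,interpolation=cv2.INTER_CUBIC)
cv2.imwrite("pics/c3.png",c)
```

```text
(no output)
```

View pics/c1.png

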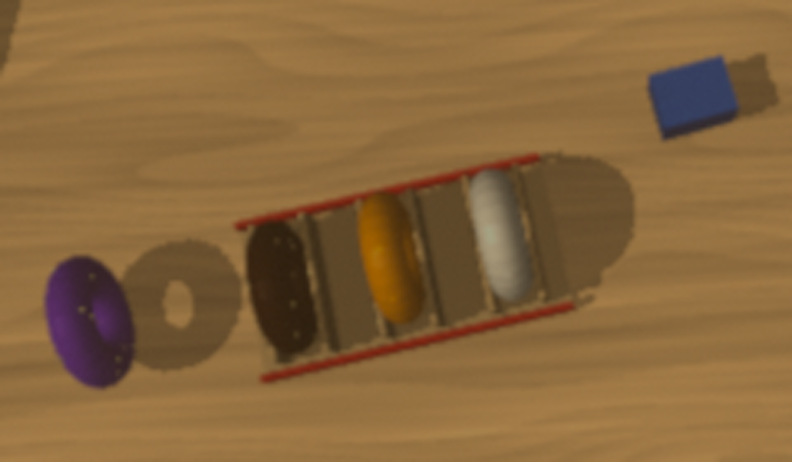

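View pics/c2.png

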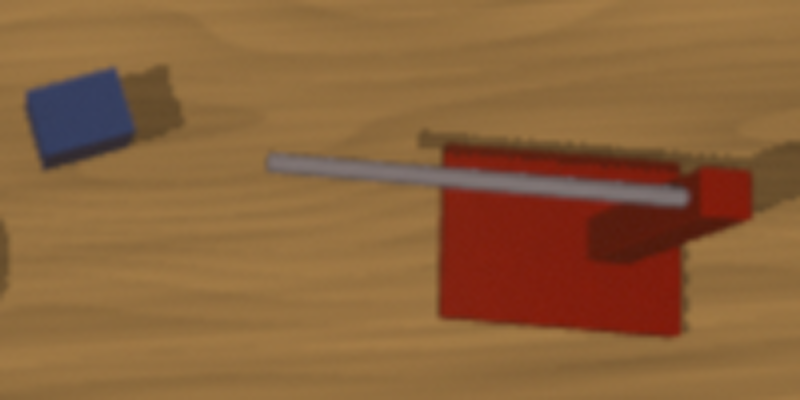

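View pics/c3.png

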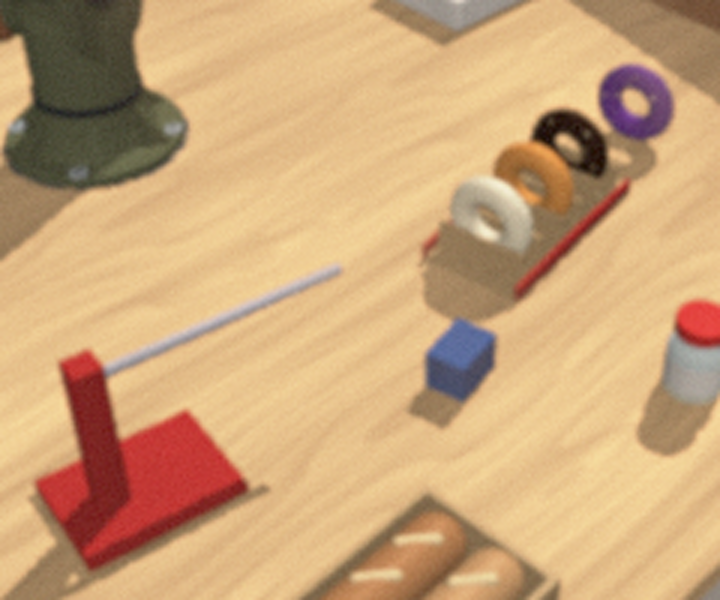

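The crops confirm it: dark with pale seeds on the left, golden in the middle, whitish on the right, and purple outside the rack. Next I'll estimate the positions.

```bash
cat > h.py <<'E'
import numpy as np, cv2
from cell import telemetry, read_camera, get_calibration
def ray(cal,uv,fish=False):
    d=(np.array(uv,float)-[cal['cx'],cal['cy']])/cal['fx']
    if fish:
        th=np.hypot(*d); s=np.sin(th)/th if th>1e-9 else 1
        v=np.array([d[0]*s,d[1]*s,np.cos(th)])
    else: v=np.array([d[0],d[1],1.])
    return -cal['R'].T@cal['t'], cal['R'].T@v
def onz(cal,uv,z,fish=False):
    o,v=ray(cal,uv,fish); return (o+v*(z-o[2])/v[2])
def proj(cal,X,fish=False):
    p=np.atleast_2d(X)@cal['R'].T+cal['t']
    if fish:
        r=np.hypot(p[:,0],p[:,1]); th=np.arctan2(r,p[:,2]); k=th/np.maximum(r,1e-9)
        return p[:,:2]*k[:,None]*cal['fx']+[cal['cx'],cal['cy']]
    return p[:,:2]/p[:,2:]*cal['fx']+[cal['cx'],cal['cy']]
def tri(*obs):
    A=np.zeros((3,3));b=np.zeros(3)
    for o,v in obs:
        v=v/np.linalg.norm(v);P=np.eye(3)-np.outer(v,v);A+=P;b+=P@o
    X=np.linalg.solve(A,b); return X
def tool():
    s=telemetry.get_obs(); return s['tool_pos'],s['tool_rot'][2],s
def delta(target,yaw_t,n=0):
    """shift in tool axes (cm) and turn (rad) from present measured pose to target pose, tool down"""
    p,yaw,s=tool()
    from scipy.spatial.transform import Rotation as R
    Rt=R.from_euler('xyz',s['tool_rot'],degrees=True).as_matrix()
    d=Rt.T@(np.array(target)-p)*100
    # tool down: turn about tool z (down) of +a decreases world yaw
    a=(-(yaw_t-yaw)+90)%180-90
    return np.round(d,2), round(np.radians(a),4), 'yaw now',round(yaw,2)
E
python3 - <<'E'
from h import *
top=get_calibration("top");sc=get_calibration("scene")
T=lambda u,v,z:print(np.round(onz(top,(u,v),z),4))
print('rod');T(387.5,190.7,.16);T(492,199.2,.16);T(501,198.2,.18)
sf=lambda u,v:(170+u/3,110+v/3)
print('scene rod',onz(sc,sf(339,269),.16),onz(sc,sf(107,372),.16))
print('tri end',tri(ray(top,(387.5,190.7)),ray(sc,sf(339,269))))
print('post base cnr')
print('loaves')
for u,v in[(283,290),(392,258),(500,235)]: T(130+u/3.3,150+v/3.3,.06)
for u,v in [(569,143),(534,177),(491,214)]: print(onz(sc,sf(u,v),.06))
print('cap');
for u,v in [(28,93),(116,68),(134,132),(40,158)]: T(320+u/4,150+v/4,.046)
print(-top['R'].T@top['t'])
w=get_calibration('wrist');p,y,s=tool()
print('wrist cam pos',-w['R'].T@w['t'],p)
E
```

```text
rod
[ 0.5609 -0.0791  0.16  ]
[ 0.5271 -0.3173  0.16  ]
[ 0.5247 -0.3281  0.18  ]
scene rod [ 0.56214863 -0.07436189  0.16      ] [ 0.52825003 -0.30599926  0.16      ]
tri end [ 0.56204246 -0.07711323  0.16143863]
post base cnr
loaves
[0.4862 0.3434 0.06  ]
[0.5058 0.2602 0.06  ]
[0.5187 0.1771 0.06  ]
[0.48252077 0.35754197 0.06      ]
[0.50013272 0.27524114 0.06      ]
[0.51414406 0.18808965 0.06      ]
cap
[0.6416 0.0535 0.046 ]
[ 0.6554 -0.006   0.046 ]
[ 0.6111 -0.0146  0.046 ]
[0.5971 0.0484 0.046 ]
[0.38581984 0.08791454 0.98406801]
wrist cam pos [ 0.26257308 -0.5985867   0.38454224] [ 0.1954798  -0.61941366  0.22957534]
```

Run:
```python
from h import *
print(delta([.52,-.2,.33],-79))
```

```text
(array([-30.24, -43.57, -10.  ]), np.float64(0.1139), 'yaw now', np.float64(-72.48))
```

Emit:
{"op": "carry_out", "data": {"translation": [[-3,-4,-2.5],[-6.5,-9,-5],[-10,-14,-7.5],[-13,-19,-10],[-16.5,-24,-10]], "turn": [0.02,0.05,0.08,0.1,0.1139], "gripper": [0.7,0.7,0.7,0.7,0.7]}}

```text
time_s: 0.72
tool_pos: [0.3727, -0.394, 0.3322]
tool_rot: [-179.9, -0.2, -79.1]
force: [1.2, -0.4, 0.6]
grip_width: 0.0611
```

Run:
```python
from h import *
print(delta([.52,-.2,.33],-79)); s=tool()[2];print(s['time_s'],s['tool_pos'],s['qpos'])
```

```text
(array([-16.26, -18.14,   0.19]), np.float64(-0.0014), 'yaw now', np.float64(-79.08))
0.725 [ 0.37267204 -0.39400296  0.33215016] [ 57.00693596   3.94549956 -14.00345135  88.76070455   0.98498392
  87.21326289 -36.08759117]
```

Emit:
{"op": "carry_out", "data": {"translation": [[-4,-4.5,0],[-8,-9,0],[-12,-13.5,0],[-16,-18,0],[-16,-18,0]], "turn": [0,0,0,0,0], "gripper": [0.7,0.7,0.7,0.7,0.7]}}

```text
time_s: 1.35
tool_pos: [0.5201, -0.197, 0.3299]
tool_rot: [-179.9, 0.2, -78.4]
force: [-0.2, -0.5, -0.4]
grip_width: 0.0613
```

Run:
```python
from h import *
import pickle
s=tool()[2]
w=get_calibration('wrist'); im=read_camera('wrist')
cv2.imwrite('pics/w1.png',im[:,:,::-1]); pickle.dump(w,open('w1.pkl','wb'))
print(s['time_s'],s['tool_pos'],s['tool_rot'])
```

```text
1.35 [ 0.52005643 -0.1969796   0.32990283] [-1.79934616e+02  1.58502252e-01 -7.83826012e+01]
```

View pics/w1.png

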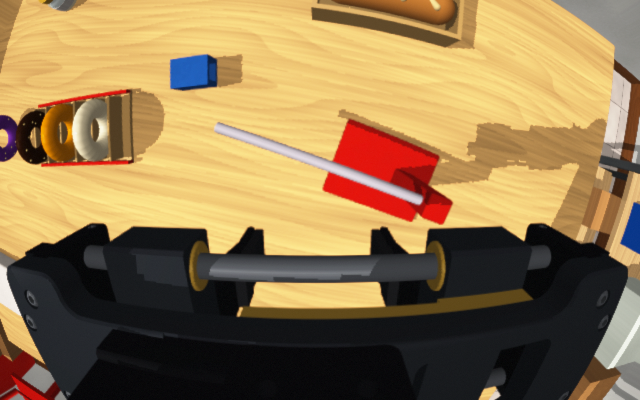

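The wrist view shows the rod from its free end at (217,127) to the post at (421,201). The cap is at (193,72) and the rack at upper left.

Run:
```python
from h import *
import pickle
w=pickle.load(open('w1.pkl','rb'))
a=cv2.imread('pics/w1.png')
c=np.vstack([cv2.resize(a[105:225,200:460],None,fx=3,fy=3,interpolation=cv2.INTER_CUBIC)])
cv2.imwrite('pics/c4.png',c)
c=cv2.resize(a[40:110,150:270],None,fx=6,fy=6,interpolation=cv2.INTER_CUBIC)
cv2.imwrite('pics/c5.png',c)
for uv in [(217,127),(421,201)]: print(onz(w,uv,.16,True))
```

```text
[ 0.56090206 -0.07856127  0.16      ]
[ 0.52577853 -0.31580452  0.16      ]
```

View pics/c4.png

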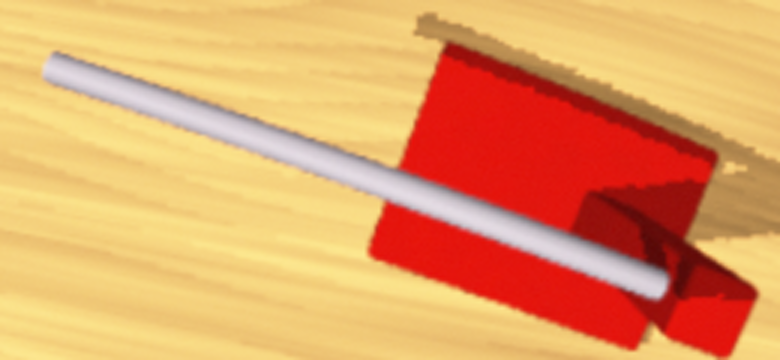

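View pics/c5.png

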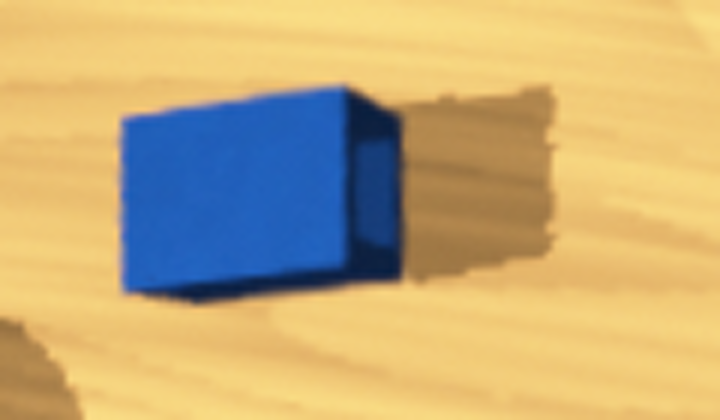

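The bore mouth faces the post, with the recess visible on the cap's right face. The stand's yaw is about -8.3°, and the rod's free end is at (0.561,-0.078). Now I'll move to the rack.

Run:
```python
from h import *
print(delta([.45,.30,.31],-79))
```

```text
(array([-50.44,  -3.12,   2.02]), np.float64(0.0055), 'yaw now', np.float64(-78.69))
```

Emit:
{"op": "carry_out", "data": {"translation": [[-6,-0.4,0],[-12,-0.8,0],[-18,-1.2,0],[-24,-1.6,0],[-30,-2,0]], "turn": [0,0,0,0,0], "gripper": [0.7,0.7,0.7,0.7,0.7]}}

```text
time_s: 2.02
tool_pos: [0.4795, 0.0944, 0.3302]
tool_rot: [-180.0, -0.1, -79.2]
force: [0.2, 0.4, -0.4]
grip_width: 0.061
```

Emit:
{"op": "carry_out", "data": {"translation": [[-5,-0.3,0.5],[-10,-0.6,1],[-15,-1,1.5],[-20.5,-1.3,2],[-20.5,-1.3,2]], "turn": [0,0,0,0,0], "gripper": [0.7,0.7,0.7,0.7,0.7]}}

```text
time_s: 2.65
tool_pos: [0.4516, 0.3016, 0.3096]
tool_rot: [179.9, 0.1, -78.6]
force: [-0.4, -0.0, -0.6]
grip_width: 0.0611
```

Run:
```python
from h import *
import pickle
s=tool()[2]
w=get_calibration('wrist'); im=read_camera('wrist')
cv2.imwrite('pics/w2.png',im[:,:,::-1]); pickle.dump(w,open('w2.pkl','wb'))
print(s['time_s'],s['tool_pos'],s['tool_rot'],s['qpos'])
```

```text
2.65 [0.45164956 0.30159383 0.30955032] [ 1.79889720e+02  1.07698874e-01 -7.86444509e+01] [  12.60153808    8.30803549  -53.90126226   89.6876462     6.57720752
   85.467677   -120.18281735]
```

View pics/w2.png

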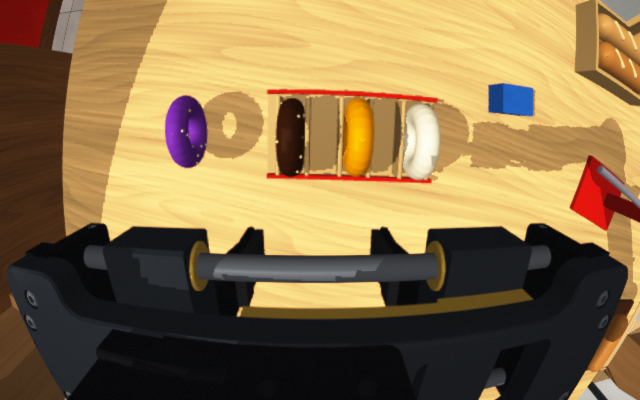

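The wrist view, left to right: purple decoy (187,132), dark loaf (290,137), golden (357,137) and white (422,140). I'll fit silhouettes to the dark and golden loaves.

```bash
cat > fit.py <<'E'
from h import *
from scipy.optimize import least_squares
def torus(c,yaw,R=.036,ra=.015,rr=.016):
    a=np.linspace(0,2*np.pi,60)[:,None];b=np.linspace(0,2*np.pi,24)[None]
    rad=R+rr*np.cos(b)+0*a; Y=ra*np.sin(b)+0*a
    L=np.stack([rad*np.cos(a),Y,rad*np.sin(a)],-1).reshape(-1,3)
    t=np.radians(yaw);M=np.array([[np.cos(t),-np.sin(t),0],[np.sin(t),np.cos(t),0],[0,0,1]])
    return L@M.T+c
def feat(pts):
    h=cv2.convexHull(pts.astype(np.float32)); m=cv2.moments(h)
    cx,cy=m['m10']/m['m00'],m['m01']/m['m00']
    # orientation term
    th=.5*np.arctan2(2*m['mu11'],m['mu20']-m['mu02'])
    return np.array([cx,cy,th]),m['m00']
def mask_feat(im,pred,box):
    u0,u1,v0,v1=box
    hsv=cv2.cvtColor(im,cv2.COLOR_RGB2HSV)[v0:v1,u0:u1]
    m=pred(hsv).astype(np.uint8)
    m=cv2.morphologyEx(m,cv2.MORPH_CLOSE,np.ones((3,3)))
    n,l,st,_=cv2.connectedComponentsWithStats(m); k=1+np.argmax(st[1:,4])
    ys,xs=np.nonzero(l==k)
    return feat(np.c_[xs+u0,ys+v0])
E
python3 - <<'E'
from fit import *
import pickle
w=pickle.load(open('w2.pkl','rb'));W=cv2.imread('pics/w2.png')[:,:,::-1].copy();T=cv2.imread('pics/top0.png')[:,:,::-1].copy();top=get_calibration('top')
dark=lambda h:(h[...,2]<85)
gold=lambda h:(h[...,1]>200)&(h[...,2]>150)&(h[...,0]>8)
goldT=lambda h:(h[...,1]>190)&(h[...,2]>110)&(h[...,0]>8)
darkT=lambda h:(h[...,2]<62)
for n,pw,bw,pt,bt in [('dark',dark,(268,308,92,182),darkT,(200,230,210,265)),('gold',gold,(335,382,90,185),goldT,(235,262,200,255))]:
    fw,aw=mask_feat(W,pw,bw);ft,at=mask_feat(T,pt,bt)
    print(n,fw,aw,ft,at)
    for mode in 'wtb':
        def res(p):
            X=torus([p[0],p[1],.06],11.0)
            a,A=feat(proj(w,X,True));b,B=feat(proj(top,X))
            r=[]
            if mode in'wb': r+=list((a-fw)[:2])
            if mode in'tb': r+=list((b-ft)[:2])
            return r
        s=least_squares(res,[.49,.34],diff_step=1e-3);X=torus([*s.x,.06],11.);a,A=feat(proj(w,X,True));b,B=feat(proj(top,X))
        print(mode,s.x,s.fun,'area',A,B)
    for y in (9,11,13,15):
        X=torus([*s.x,.06],y);print(y,feat(proj(w,X,True))[0][2],feat(proj(top,X))[0][2])
E
```

```text
dark [290.62340899 136.86150423  -1.5534961 ] 1872.5 [215.19970888 236.92197962   1.38349566] 572.5
w [0.4897426  0.34303251] [-4.24260065e-07 -2.71359113e-08] area 1925.8820802350529 672.0283447630936
t [0.48900707 0.34386264] [-1.69711154e-06 -2.65117308e-07] area 1931.123370498768 673.3080538342474
b [0.489577   0.34321532] [-0.16262294  0.09801873  0.25920822 -0.24274231] area 1927.034975434537 672.3121893237112
9 -1.5328145068665542 1.3765736755562723
11 -1.5679991326460578 1.338478083373643
13 1.5383892110653359 1.3004491421154156
15 1.503162738633912 1.2625084837497886
gold [357.48096565 136.48282266  -1.52856244] 1974.5 [244.46308725 227.85850112   1.36222221] 298.0
w [0.50731032 0.26012661] [ 1.36973313e-08 -5.67619082e-07] area 2035.4747593092034 580.5262138221879
t [0.50754219 0.27036587] [7.87782710e-08 7.55766052e-07] area 1977.145182053442 590.1944041420938
b [0.50729132 0.26231323] [-1.63287    -0.34327231  3.20200914 -0.08746256] area 2023.1292948656483 582.6197238502791
9 -1.520858691626155 1.3690229249311865
11 -1.5561886458493959 1.3330001388984276
13 1.5501131779508361 1.29702124631761
15 1.5148599203641766 1.2610842092879355
```

Run:
```python
from h import *
print(delta([.4897,.3431,.094],-79))
```

```text
(array([-3.65, -4.47, 21.56]), np.float64(0.0021), 'yaw now', np.float64(-78.88))
```

Emit:
{"op": "carry_out", "data": {"translation": [[-3.7,-4.5,1],[-3.7,-4.5,6.5],[-3.7,-4.5,11],[-3.7,-4.5,15],[-3.7,-4.5,15]], "turn": [0,0,0,0,0], "gripper": [0.7,0.7,0.7,0.7,0.7]}}

```text
time_s: 3.32
tool_pos: [0.4908, 0.3386, 0.1569]
tool_rot: [179.7, -0.3, -79.2]
force: [-0.0, -0.1, 0.2]
grip_width: 0.0612
```

Run:
```python
from h import *
print(delta([.4897,.3431,.094],-79)); s=tool()[2];print(s['qpos'])
w=get_calibration('wrist'); im=read_camera('wrist')
cv2.imwrite('pics/w3.png',im[:,:,::-1])
```

```text
(array([-0.49, -0.02,  6.29]), np.float64(-0.0043), 'yaw now', np.float64(-79.24))
[   5.00410333   22.76523816  -52.29677483   94.73379392   18.76800971
   72.25438721 -130.31962222]
```

View pics/w3.png

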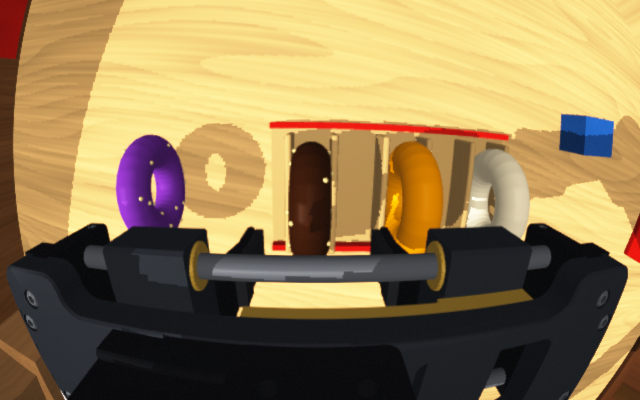

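The dark loaf (310,195) sits between the open fingers at (250,240) and (385,240).

Emit:
{"op": "carry_out", "data": {"translation": [[-0.5,0,4],[-0.5,0,6.3],[-0.5,0,6.3],[-0.5,0,6.3],[-0.5,0,6.3]], "turn": [0,0,0,0,0], "gripper": [0.7,0.7,0.7,0.2,0.2], "squeeze": 20}}

```text
time_s: 4.0
tool_pos: [0.4909, 0.3489, 0.0993]
tool_rot: [-179.8, 0.0, -79.0]
force: [-0.2, 0.3, -0.6]
grip_width: 0.0481
```

Emit:
{"op": "carry_out", "data": {"translation": [[0,0,0],[0,0,0]], "turn": [0,0], "gripper": [0.2,0.2]}}

```text
time_s: 4.25
tool_pos: [0.49, 0.3482, 0.0977]
tool_rot: [-180.0, -0.0, -79.0]
force: [0.1, -2.1, 3.5]
grip_width: 0.03
```

Run:
```python
from h import *
print(delta([.44,.20,.30],-98.3)); s=tool()[2];print(s['qpos'],s['grip_width'])
```

```text
(array([ 13.61,   7.72, -20.23]), np.float64(0.3367), 'yaw now', np.float64(-79.01))
[   2.65858645   26.45214341  -50.68397855   97.86264287   22.16580736
   66.28715312 -133.19936917] 0.030011998032914565
```

Emit:
{"op": "carry_out", "data": {"translation": [[0,0,-4],[0,0,-9],[0,0,-14],[0,0,-17],[0,0,-17]], "turn": [0,0,0,0,0], "gripper": [0.2,0.2,0.2,0.2,0.2], "squeeze": 30}}

```text
time_s: 4.88
tool_pos: [0.4904, 0.3495, 0.2696]
tool_rot: [-179.8, 0.1, -79.0]
force: [-0.1, -0.5, -1.4]
grip_width: 0.0299
```

Run:
```python
from h import *
print(delta([.5693,-.024,.197],-98.3)); s=tool()[2];print(s['qpos'],s['grip_width'],s['force'])
w=get_calibration('wrist'); im=read_camera('wrist')
cv2.imwrite('pics/w4.png',im[:,:,::-1])
```

```text
(array([38.18, -0.58,  7.2 ]), np.float64(0.337), 'yaw now', np.float64(-78.99))
[   5.57703303   18.79378858  -54.50034587   85.69915575   15.39021799
   83.122352   -128.2375498 ] 0.0298718573481618 [-0.11262726 -0.46610411 -1.39145963]
```

View pics/w4.png

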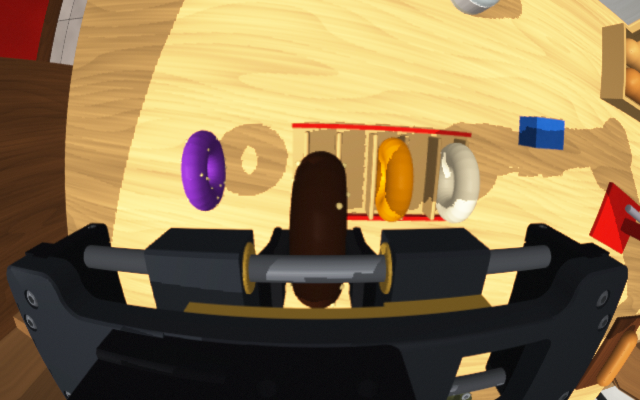

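The dark loaf is held (grip 30 mm, hanging below the jaws). Now carrying it to the front of the rod's free end.

Emit:
{"op": "carry_out", "data": {"translation": [[4.5,-0.1,0],[10,-0.2,0],[16,-0.2,0],[22,-0.3,0],[28,-0.4,2]], "turn": [0.05,0.12,0.2,0.28,0.337], "gripper": [0.2,0.2,0.2,0.2,0.2]}}

```text
time_s: 5.55
tool_pos: [0.547, 0.0728, 0.2465]
tool_rot: [-180.0, -0.0, -98.5]
force: [1.2, 0.5, -1.9]
grip_width: 0.0297
```

Run:
```python
from h import *
print(delta([.5693,-.024,.197],-98.3)); s=tool()[2];print(s['qpos'],s['grip_width'],s['force'])
```

```text
(array([ 9.24, -3.63,  4.96]), np.float64(-0.0028), 'yaw now', np.float64(-98.46))
[  30.52151643    9.76386107  -45.35650882   94.66152643    7.1000336
   78.51918628 -114.29433978] 0.029729113539901098 [ 1.19232831  0.50676361 -1.92699262]
```

Emit:
{"op": "carry_out", "data": {"translation": [[4,-3.6,2.5],[7.5,-3.6,4.9],[9,-3.6,4.9],[9,-3.6,4.9]], "turn": [0,0,0,0], "gripper": [0.2,0.2,0.2,0.2]}}

```text
time_s: 6.05
tool_pos: [0.5692, -0.0195, 0.1984]
tool_rot: [180.0, 0.0, -98.4]
force: [-0.4, -0.0, 0.0]
grip_width: 0.0298
```

Run:
```python
from h import *
print(delta([.5693,-.024,.197],-98.3)); s=tool()[2];print(s['qpos'],s['grip_width'],s['force'])
print('to y65',delta([.5339,-.2665,.197],-98.3))
im=read_camera('wrist');cv2.imwrite('pics/w5.png',im[:,:,::-1])
im=read_camera('scene');cv2.imwrite('pics/s5.png',cv2.resize(im[90:290,150:420,::-1],None,fx=2.9,fy=2.9,interpolation=cv2.INTER_CUBIC))
```

```text
(array([ 0.44, -0.08,  0.14]), np.float64(-0.0015), 'yaw now', np.float64(-98.39))
[  35.77538091   13.66129657  -41.91038227   96.18211398    9.43565789
   73.81080264 -106.36361332] 0.029821775848607405 [-0.44673066 -0.02502886  0.01482728]
to y65 (array([24.95, -0.11,  0.13]), np.float64(-0.0015), 'yaw now', np.float64(-98.39))
```

View pics/w5.png

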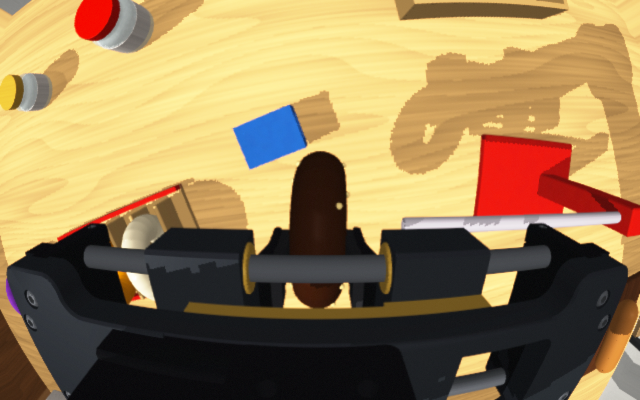

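View pics/s5.png

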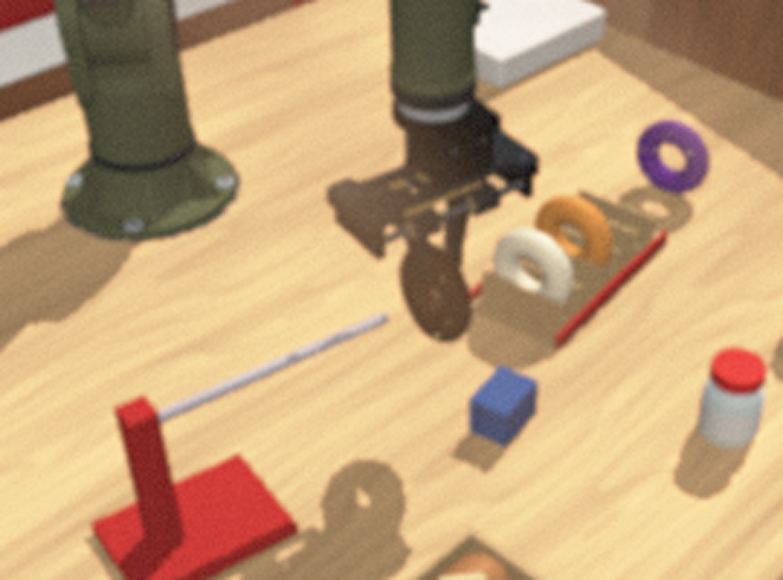

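The hole faces the rod's end (403,223). Sliding on gently.

Emit:
{"op": "carry_out", "data": {"translation": [[3,-0.1,0.1],[6,-0.1,0.1],[9,-0.1,0.1],[12,-0.1,0.1],[12,-0.1,0.1]], "turn": [0,0,0,0,0], "gripper": [0.2,0.2,0.2,0.2,0.2]}}

```text
time_s: 6.78
tool_pos: [0.5535, -0.1394, 0.1985]
tool_rot: [-179.9, -0.1, -98.4]
force: [0.2, 0.9, -0.5]
grip_width: 0.0303
```

Run:
```python
from h import *
s=tool()[2];print(s['qpos'],s['grip_width'],s['force'])
print('to y65',delta([.5339,-.2665,.197],-98.3))
im=read_camera('wrist');cv2.imwrite('pics/w6.png',im[:,:,::-1])
im=read_camera('scene');cv2.imwrite('pics/s6.png',cv2.resize(im[90:290,150:420,::-1],None,fx=2.9,fy=2.9,interpolation=cv2.INTER_CUBIC))
```

```text
[ 44.60823706  13.00916797 -37.95917195  96.21866625   8.3770331
  73.5320332  -93.43480225] 0.03027493440537985 [ 0.24195356  0.90804084 -0.46941013]
to y65 (array([12.86,  0.08,  0.16]), np.float64(-0.0022), 'yaw now', np.float64(-98.43))
```

View pics/w6.png

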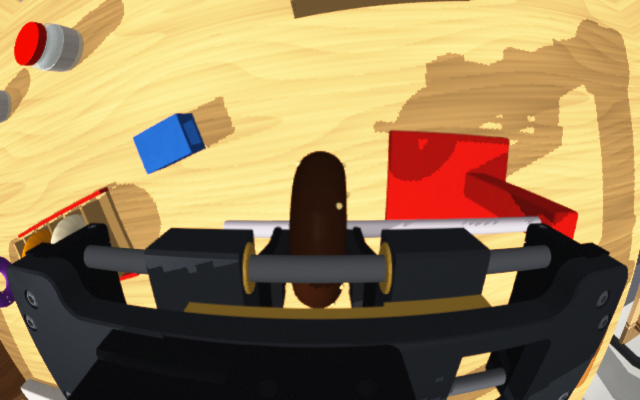

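View pics/s6.png

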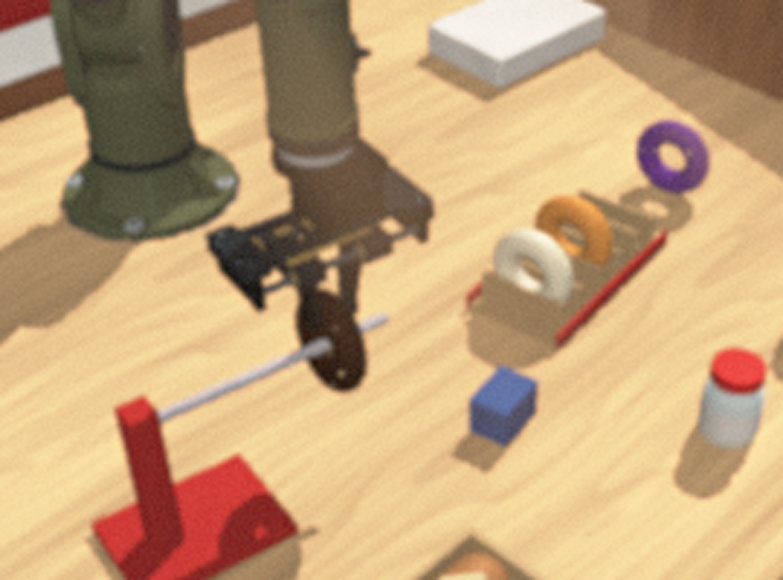

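The scene view shows the ring threaded, with the rod passing through both sides. Continuing to y = 65 and lowering.

Emit:
{"op": "carry_out", "data": {"translation": [[4,0,0.1],[8,0,0.1],[11,0,0.1],[12.8,0,0.2],[12.8,0,0.9]], "turn": [0,0,0,0,0], "gripper": [0.2,0.2,0.2,0.2,0.2]}}

```text
time_s: 7.5
tool_pos: [0.5353, -0.2647, 0.1887]
tool_rot: [-179.9, 0.0, -98.3]
force: [0.1, 0.4, -1.6]
grip_width: 0.0298
```

Emit:
{"op": "carry_out", "data": {"translation": [[0,0,0.3],[0,0,0.5],[0,0,0.5]], "turn": [0,0,0], "gripper": [0.2,0.2,0.2]}}

```text
time_s: 7.88
tool_pos: [0.5352, -0.2635, 0.1838]
tool_rot: [-180.0, 0.0, -98.2]
force: [-0.1, -0.1, -0.4]
grip_width: 0.03
```

Run:
```python
from h import *
s=tool()[2];print(s['tool_pos'],s['grip_width'],s['force'])
print('to y65',delta([.5339,-.2665,.197],-98.3))
im=read_camera('scene');cv2.imwrite('pics/s7.png',cv2.resize(im[90:290,150:420,::-1],None,fx=2.9,fy=2.9,interpolation=cv2.INTER_CUBIC))
```

```text
[ 0.53517092 -0.26354734  0.18375174] 0.03003180309416669 [-0.08994772 -0.09491264 -0.40750115]
to y65 (array([ 0.31,  0.08, -1.32]), np.float64(0.0017), 'yaw now', np.float64(-98.21))
```

View pics/s7.png

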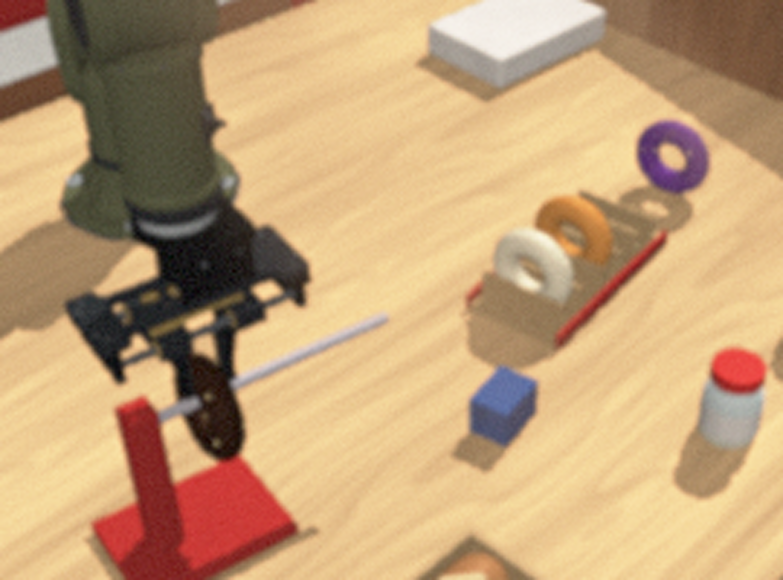

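Emit:
{"op": "carry_out", "data": {"translation": [[0,0,0.15],[0,0,0.15],[0,0,0.15],[0,0,0.15]], "turn": [0,0,0,0], "gripper": [0.2,0.5,0.5,0.5]}}

```text
time_s: 8.43
tool_pos: [0.5345, -0.265, 0.1818]
tool_rot: [180.0, -0.0, -98.3]
force: [0.7, -0.2, -0.2]
grip_width: 0.0428
```

Emit:
{"op": "carry_out", "data": {"translation": [[0,0,-2],[0,0,-6],[0,0,-11],[0,0,-11]], "turn": [0,0,0,0], "gripper": [0.5,0.5,0.5,0.5]}}

```text
time_s: 8.93
tool_pos: [0.5372, -0.2653, 0.2984]
tool_rot: [-179.5, -0.2, -98.3]
force: [0.9, -0.6, -0.2]
grip_width: 0.0438
```

Run:
```python
from h import *
s=tool()[2];print(s['time_s'],s['tool_pos'],s['grip_width'],s['force'])
print('to gold',delta([.5073,.2601,.24],-79))
im=read_camera('scene');cv2.imwrite('pics/s8.png',cv2.resize(im[90:290,150:420,::-1],None,fx=2.9,fy=2.9,interpolation=cv2.INTER_CUBIC))
im=read_camera('wrist');cv2.imwrite('pics/w8.png',im[:,:,::-1])
```

```text
8.925 [ 0.53718382 -0.26530412  0.29837767] 0.043831706842237535 [ 0.92811726 -0.55949245 -0.23241071]
to gold (array([-51.58,  10.6 ,   5.56]), np.float64(-0.3369), 'yaw now', np.float64(-98.3))
```

View pics/s8.png

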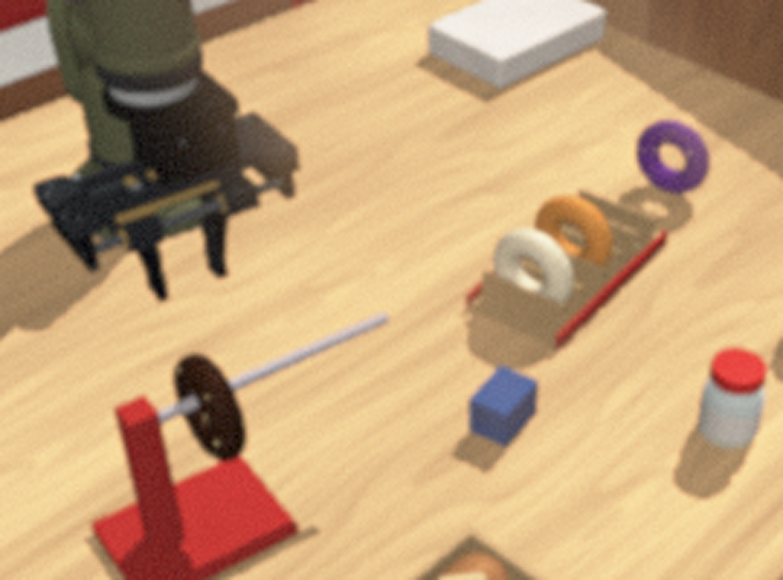

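View pics/w8.png

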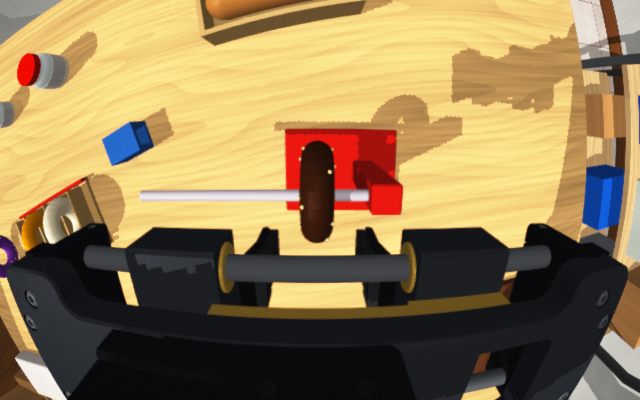

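The dark loaf hangs on the rod at (317,190) in the wrist view. Now for the golden loaf.

Emit:
{"op": "carry_out", "data": {"translation": [[-5,1,0],[-11,2.2,0],[-17,3.4,0],[-23,4.6,0],[-29,5.8,0]], "turn": [-0.03,-0.1,-0.18,-0.26,-0.337], "gripper": [0.7,0.7,0.7,0.7,0.7]}}

```text
time_s: 9.65
tool_pos: [0.5181, 0.0321, 0.291]
tool_rot: [179.9, -0.0, -78.9]
force: [0.2, 0.2, 0.3]
grip_width: 0.0604
```

Run:
```python
from h import *
print('to gold',delta([.5073,.2601,.16],-79))
```

```text
to gold (array([-22.58,  -3.36,  13.09]), np.float64(0.002), 'yaw now', np.float64(-78.89))
```

Emit:
{"op": "carry_out", "data": {"translation": [[-5.5,-0.8,0],[-11.5,-1.7,0],[-17.5,-2.6,0.5],[-22.5,-3.4,3],[-22.5,-3.4,8]], "turn": [0,0,0,0,0], "gripper": [0.7,0.7,0.7,0.7,0.7]}}

```text
time_s: 10.28
tool_pos: [0.5079, 0.2643, 0.212]
tool_rot: [-179.9, 0.2, -78.5]
force: [0.5, -0.4, -0.1]
grip_width: 0.0608
```

Run:
```python
from h import *
print('to gold',delta([.5073,.2601,.094],-79))
w=get_calibration('wrist');im=read_camera('wrist');cv2.imwrite('pics/w9.png',im[:,:,::-1])
print(tool()[2]['qpos'])
```

```text
to gold (array([ 0.44,  0.17, 11.8 ]), np.float64(0.0088), 'yaw now', np.float64(-78.5))
[  17.62837377   17.10646745  -55.90392893   95.31133284   14.30789189
   75.92338621 -119.43588506]
```

View pics/w9.png

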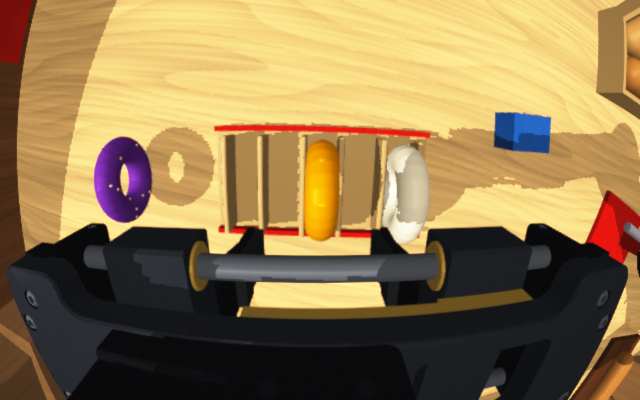

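The golden loaf (321,190) is centred between the fingers, with the white one at (405,195).

Emit:
{"op": "carry_out", "data": {"translation": [[0.1,0.1,5],[0.1,0.1,9.5],[0.1,0.1,11.8],[0.1,0.1,11.8]], "turn": [0,0,0,0], "gripper": [0.7,0.7,0.7,0.7]}}

```text
time_s: 10.82
tool_pos: [0.5074, 0.2548, 0.092]
tool_rot: [179.7, -0.1, -79.1]
force: [0.6, -0.3, 0.7]
grip_width: 0.0609
```

Emit:
{"op": "carry_out", "data": {"translation": [[0,0,0],[0,0,0],[0,0,0],[0,0,0]], "turn": [0,0,0,0], "gripper": [0.2,0.2,0.2,0.2], "squeeze": 30}}

```text
time_s: 11.32
tool_pos: [0.5091, 0.2571, 0.0946]
tool_rot: [-179.9, 0.0, -79.0]
force: [-0.9, 2.1, 1.9]
grip_width: 0.03
```

Emit:
{"op": "carry_out", "data": {"translation": [[0,0,-4],[0,0,-9],[0,0,-14],[0,0,-17],[0,0,-17]], "turn": [0,0,0,0,0], "gripper": [0.2,0.2,0.2,0.2,0.2]}}

```text
time_s: 11.95
tool_pos: [0.5098, 0.2576, 0.2662]
tool_rot: [-179.7, 0.0, -79.0]
force: [-1.2, 0.0, -1.9]
grip_width: 0.0301
```

Run:
```python
from h import *
s=tool()[2];print(s['tool_pos'],s['grip_width'],s['force'])
print(delta([.5693,-.024,.194],-98.3))
```

```text
[0.50977475 0.25759674 0.26624062] 0.030083408154567063 [-1.20814311  0.03327184 -1.94866742]
(array([28.78, -0.44,  7.21]), np.float64(0.3368), 'yaw now', np.float64(-79.0))
```

Emit:
{"op": "carry_out", "data": {"translation": [[4.5,0,0],[10,-0.1,0],[16,-0.2,0.5],[22,-0.3,2],[25.5,-0.4,4]], "turn": [0.05,0.12,0.2,0.28,0.337], "gripper": [0.2,0.2,0.2,0.2,0.2]}}

```text
time_s: 12.58
tool_pos: [0.5611, 0.0028, 0.2217]
tool_rot: [179.9, -0.1, -98.7]
force: [0.9, 0.4, -1.3]
grip_width: 0.0304
```

Run:
```python
from h import *
print(delta([.5693,-.024,.194],-98.3))
```

```text
(array([ 2.52, -1.22,  2.78]), np.float64(-0.0069), 'yaw now', np.float64(-98.7))
```

Emit:
{"op": "carry_out", "data": {"translation": [[1.2,-0.9,2.8],[2.2,-0.9,2.8],[2.2,-0.9,2.8]], "turn": [0,0,0], "gripper": [0.2,0.2,0.2]}}

```text
time_s: 12.95
tool_pos: [0.5668, -0.0155, 0.1959]
tool_rot: [180.0, 0.0, -98.3]
force: [0.5, 0.2, -0.7]
grip_width: 0.03
```

Run:
```python
from h import *
s=tool()[2];print(s['tool_pos'],s['force'])
print('y140',delta([.5447,-.1923,.194],-98.3))
im=read_camera('wrist');cv2.imwrite('pics/w10.png',im[:,:,::-1])
im=read_camera('scene');cv2.imwrite('pics/s10.png',cv2.resize(im[90:290,150:420,::-1],None,fx=2.9,fy=2.9,interpolation=cv2.INTER_CUBIC))
```

```text
[ 0.56682045 -0.0154991   0.19594423] [ 0.46463623  0.24500135 -0.70954533]
y140 (array([17.81, -0.36,  0.19]), np.float64(0.0001), 'yaw now', np.float64(-98.29))
```

View pics/w10.png

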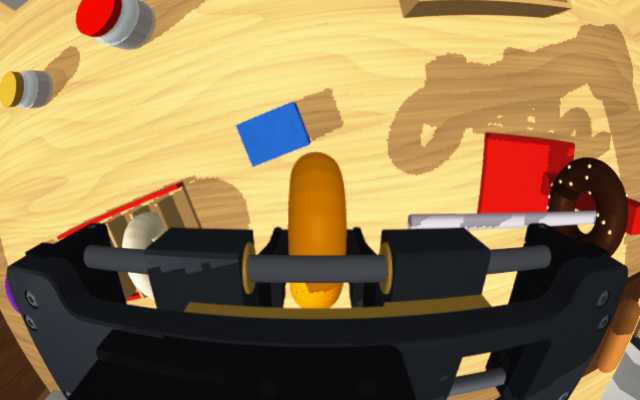

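View pics/s10.png

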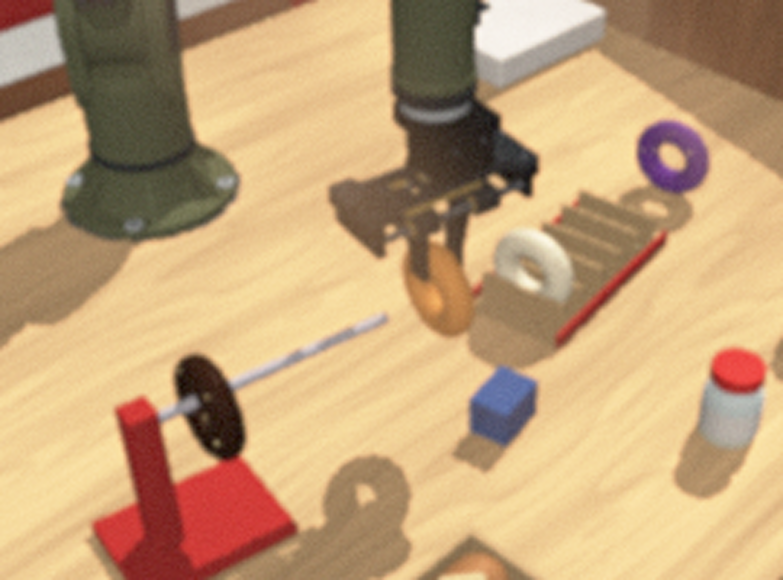

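Emit:
{"op": "carry_out", "data": {"translation": [[2.5,-0.3,0.2],[6,-0.3,0.2],[10,-0.3,0.2],[14,-0.3,0.2],[16,-0.3,0.2]], "turn": [0,0,0,0,0], "gripper": [0.2,0.2,0.2,0.2,0.2]}}

```text
time_s: 13.68
tool_pos: [0.5471, -0.1763, 0.195]
tool_rot: [-179.9, -0.1, -98.4]
force: [-0.1, 0.3, -1.1]
grip_width: 0.0304
```

Run:
```python
from h import *
s=tool()[2];print(s['tool_pos'],s['force'])
print('y140',delta([.5447,-.1923,.1815],-98.3))
im=read_camera('scene');cv2.imwrite('pics/s11.png',cv2.resize(im[90:290,150:420,::-1],None,fx=2.9,fy=2.9,interpolation=cv2.INTER_CUBIC))
```

```text
[ 0.54705253 -0.17628055  0.19495449] [-0.05416389  0.32245875 -1.07213503]
y140 (array([1.62, 0.  , 1.35]), np.float64(-0.0018), 'yaw now', np.float64(-98.4))
```

View pics/s11.png

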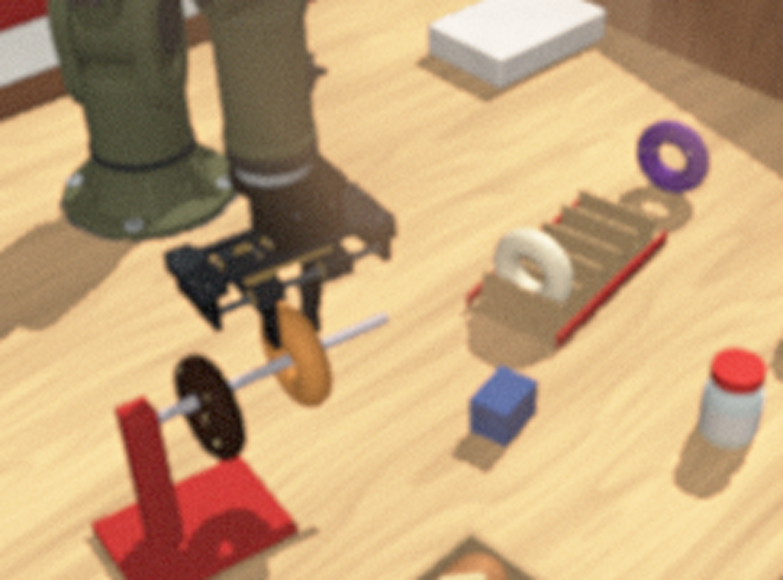

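The golden loaf is threaded. I'll finish the slide, lower it and release.

Emit:
{"op": "carry_out", "data": {"translation": [[1.3,0,0.3],[1.5,0,0.9],[1.5,0,1.3],[1.5,0,1.5],[1.5,0,1.5]], "turn": [0,0,0,0,0], "gripper": [0.2,0.2,0.2,0.2,0.2]}}

```text
time_s: 14.35
tool_pos: [0.545, -0.1881, 0.1801]
tool_rot: [180.0, -0.0, -98.2]
force: [-3.7, 1.4, 4.5]
grip_width: 0.03
```

Emit:
{"op": "carry_out", "data": {"translation": [[0,0,0],[0,0,0],[0,0,0]], "turn": [0,0,0], "gripper": [0.5,0.5,0.5]}}

```text
time_s: 14.72
tool_pos: [0.5448, -0.1893, 0.1788]
tool_rot: [180.0, 0.0, -98.3]
force: [0.4, -0.4, 0.3]
grip_width: 0.0426
```

Emit:
{"op": "carry_out", "data": {"translation": [[0,0,-2],[0,0,-6],[0,0,-11],[0,0,-13],[0,0,-13]], "turn": [0,0,0,0,0], "gripper": [0.5,0.5,0.5,0.5,0.5]}}

```text
time_s: 15.35
tool_pos: [0.546, -0.1895, 0.312]
tool_rot: [-179.7, -0.1, -98.3]
force: [-0.4, -0.3, -0.8]
grip_width: 0.0433
```

Run:
```python
from h import *
s=tool()[2];print(s['time_s'],s['tool_pos'],s['force'],s['qpos'])
im=read_camera('scene');cv2.imwrite('pics/s12.png',cv2.resize(im[90:290,150:420,::-1],None,fx=2.9,fy=2.9,interpolation=cv2.INTER_CUBIC))
w=get_calibration('wrist');im=read_camera('wrist');cv2.imwrite('pics/w12.png',im[:,:,::-1])
import pickle;pickle.dump(w,open('w12.pkl','wb'))
```

```text
15.35 [ 0.54600965 -0.18952132  0.31203039] [-0.39772771 -0.25884145 -0.83618944] [ 51.87263465  11.20245562 -41.00115155  85.36600302   7.40642345
  85.88504959 -87.38520103]
```

View pics/s12.png

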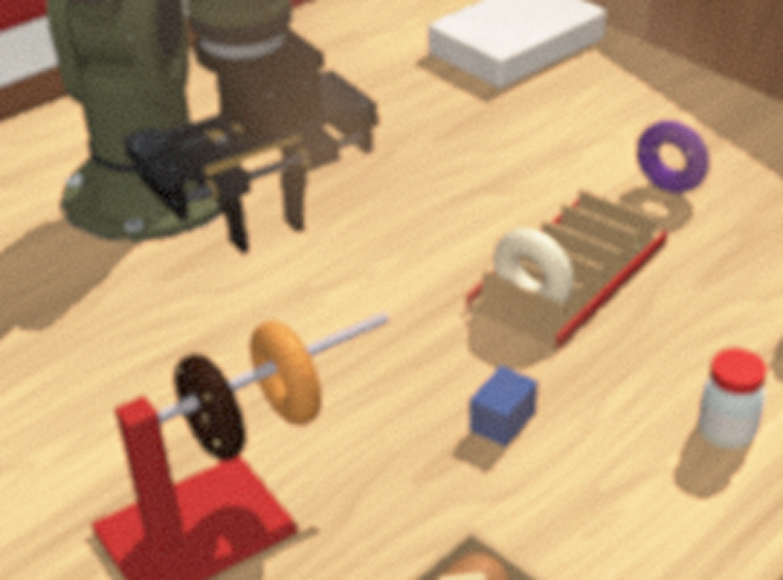

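View pics/w12.png

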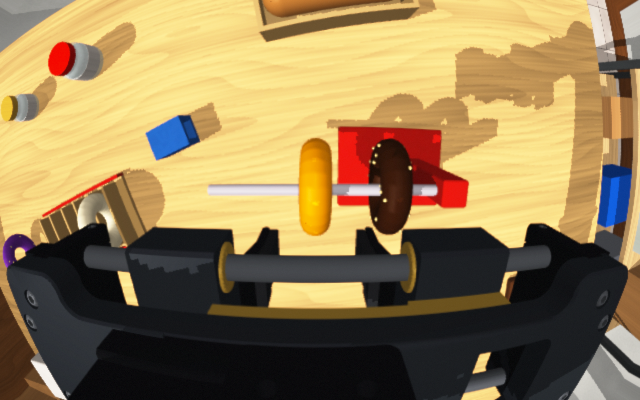

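Both loaves hang on the rod: golden at (316,186), and dark at (390,186) next to the post. Now the cap.

Run:
```python
from h import *
import pickle
w=pickle.load(open('w12.pkl','rb'))
print('rod end',onz(w,(208,189),.16,True))
print(delta([.61,.0,.27],13))
```

```text
rod end [ 0.56172213 -0.07636587  0.16      ]
(array([-19.7 ,  -3.73,   3.88]), np.float64(1.1988), 'yaw now', np.float64(-98.31))
```

Emit:
{"op": "carry_out", "data": {"translation": [[-3,0,0],[-8,-0.5,0],[-12,-1.5,0],[-16,-2.5,1],[-19.7,-3.7,2]], "turn": [-0.17,-0.35,-0.53,-0.71,-0.89], "gripper": [0.6,0.7,0.8,0.9,0.9]}}

```text
time_s: 16.08
tool_pos: [0.6095, 0.0014, 0.2874]
tool_rot: [179.9, 0.1, -47.0]
force: [0.2, -0.4, 0.3]
grip_width: 0.0763
```

Emit:
{"op": "carry_out", "data": {"translation": [[0,0,0],[0,0,0],[0,0,0],[0,0,0],[0,0,0]], "turn": [-0.18,-0.36,-0.54,-0.72,-0.9], "gripper": [0.9,0.9,0.9,0.9,0.9]}}

```text
time_s: 16.7
tool_pos: [0.6091, -0.0001, 0.2874]
tool_rot: [-180.0, 0.2, 4.6]
force: [0.3, 0.6, 0.1]
grip_width: 0.0786
```

Run:
```python
from h import *
s=tool()[2];print(s['time_s'],s['tool_pos'],s['tool_rot'],s['qpos'])
print(delta([.625,.018,.2],12.8))
```

```text
16.7 [ 6.09074446e-01 -5.10841041e-05  2.87351517e-01] [-1.79984238e+02  1.58109478e-01  4.60475583e+00] [ 44.41864935  22.38381849 -61.64974373  82.54736401  19.56862665
  86.74779235 -11.92057399]
(array([ 1.76, -1.67,  8.73]), np.float64(-0.143), 'yaw now', np.float64(4.6))
```

Emit:
{"op": "carry_out", "data": {"translation": [[1,-1,4],[1.7,-1.6,8.5],[1.7,-1.6,8.5]], "turn": [-0.1,-0.15,-0.15], "gripper": [0.9,0.9,0.9]}}

```text
time_s: 17.08
tool_pos: [0.6227, 0.0171, 0.1994]
tool_rot: [-179.9, 0.5, 12.9]
force: [-0.3, -0.1, 1.0]
grip_width: 0.0783
```

Run:
```python
from h import *
s=tool()[2];print(s['time_s'],s['tool_pos'],s['tool_rot'],s['qpos'])
w=get_calibration('wrist');im=read_camera('wrist');cv2.imwrite('pics/w13.png',im[:,:,::-1])
import pickle;pickle.dump(w,open('w13.pkl','wb'))
```

```text
17.075 [0.6227197  0.01710482 0.19935793] [-179.856578      0.49435823   12.89546121] [ 41.42611181  27.95059311 -60.8594041   87.64196111  24.43471358
  79.41583782  -8.40839637]
```

View pics/w13.png

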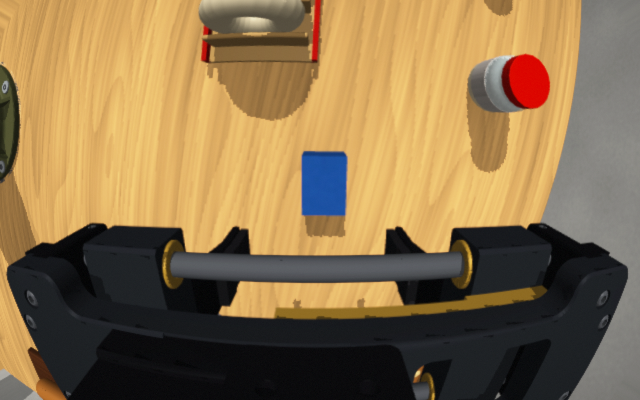

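The cap (325,184) appears square to the tool. I'll fit its top corners.

Run:
```python
from h import *
import pickle
w=pickle.load(open('w13.pkl','rb'));a=cv2.imread('pics/w13.png')
cv2.imwrite('pics/c13.png',cv2.resize(a[140:240,280:370],None,fx=6,fy=6,interpolation=cv2.INTER_CUBIC))
```

```text
(no output)
```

View pics/c13.png

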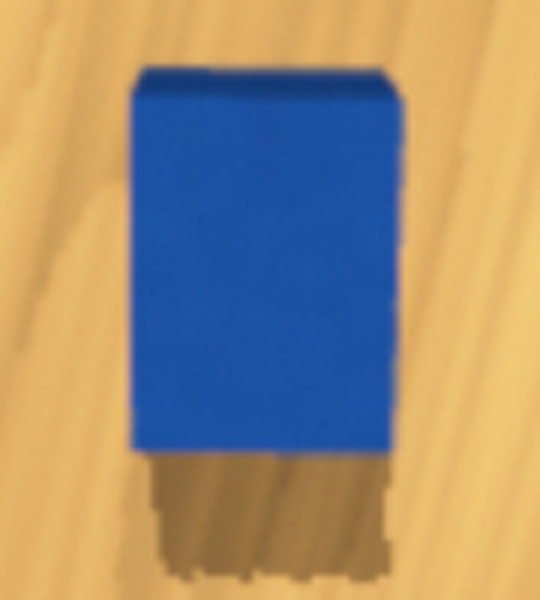

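Run:
```python
from h import *
import pickle
w=pickle.load(open('w13.pkl','rb'))
P=[]
for u,v in [(132,95),(402,98),(394,451),(131,451)]:
    P.append(onz(w,(280+u/6,140+v/6),.046,True)[:2])
P=np.array(P);print(P,P.mean(0))
d=(P[0]-P[3]+P[1]-P[2])/2;e=(P[1]-P[0]+P[2]-P[3])/2
print(np.linalg.norm(d),np.linalg.norm(e),'yaw',np.degrees(np.arctan2(-d[0],d[1])),np.degrees(np.arctan2(e[1],e[0])))
c=P.mean(0);y=np.degrees(np.arctan2(-d[0],d[1]))
print(delta([c[0],c[1],.024],y))
```

```text
[[ 0.59967986  0.04541806]
 [ 0.64371551  0.05518735]
 [ 0.65756678 -0.0050523 ]
 [ 0.61280974 -0.01543397]] [0.62844298 0.02002978]
0.062030593722087406 0.04552527516980419 yaw 12.561217929637115 12.786347346409817
(array([ 0.55, -0.16, 17.82]), np.float64(0.0047), 'yaw now', np.float64(12.83))
```

Emit:
{"op": "carry_out", "data": {"translation": [[0.5,-0.2,5],[0.5,-0.2,10],[0.5,-0.2,14.5],[0.5,-0.2,17.5],[0.5,-0.2,17.5]], "turn": [0,0,0,0,0], "gripper": [0.9,0.9,0.9,0.9,0.9]}}

```text
time_s: 17.75
tool_pos: [0.6294, 0.0195, 0.0286]
tool_rot: [-180.0, 0.1, 12.8]
force: [0.2, 0.4, 0.4]
grip_width: 0.0783
```

Emit:
{"op": "carry_out", "data": {"translation": [[0,0,0],[0,0,0],[0,0,0],[0,0,0],[0,0,0]], "turn": [0,0,0,0,0], "gripper": [0.4,0.4,0.4,0.4,0.4], "squeeze": 25}}

```text
time_s: 18.38
tool_pos: [0.6303, 0.0202, 0.0295]
tool_rot: [180.0, -0.0, 12.8]
force: [-0.5, -0.9, 3.3]
grip_width: 0.0459
```

Run:
```python
from h import *
s=tool()[2];print(s['time_s'],s['tool_pos'],s['tool_rot'],s['grip_width'],s['force'])
im=read_camera('wrist');cv2.imwrite('pics/w14.png',im[:,:,::-1])
```

```text
18.375 [0.6302589  0.02023502 0.02953366] [ 1.79972312e+02 -1.12931716e-02  1.28328895e+01] 0.04594146847649318 [-0.54998721 -0.9186405   3.28235081]
```

View pics/w14.png

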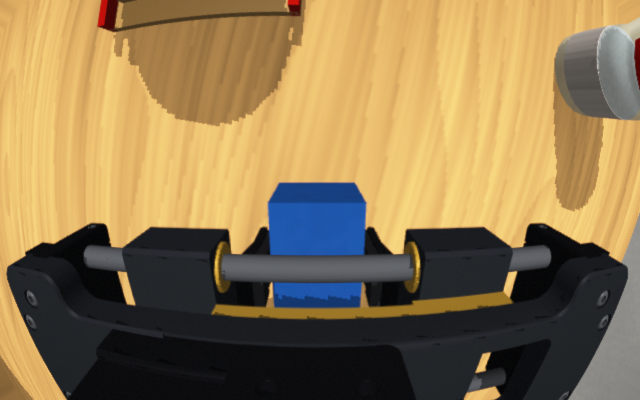

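The cap is gripped (46 mm). Lifting, turning to the rod's line and moving off the free end.

Emit:
{"op": "carry_out", "data": {"translation": [[0,0,-3],[0,0,-8],[0,0,-13],[0,0,-15],[0,0,-15]], "turn": [0,0,0,0,0], "gripper": [0.4,0.4,0.4,0.4,0.4]}}

```text
time_s: 19.05
tool_pos: [0.6306, 0.0204, 0.1796]
tool_rot: [180.0, -0.1, 12.8]
force: [0.6, -0.4, -0.1]
grip_width: 0.0459
```

Run:
```python
from h import *
s=tool()[2];print(s['tool_pos'],s['grip_width'],s['force'])
O=np.array([.5245,-.3298]);u=np.array([.1444,.9895]);p=O+.32*u
print(p,delta([*p,.1665],-8.3))
```

```text
[0.63060012 0.02041357 0.17960236] 0.04588720978516583 [ 0.62468022 -0.42439276 -0.1407898 ]
[ 0.570708 -0.01316 ] (array([-6.59,  1.94,  1.3 ]), np.float64(0.3688), 'yaw now', np.float64(12.83))
```

Emit:
{"op": "carry_out", "data": {"translation": [[-2,0.6,0],[-5,1.5,0.7],[-6.6,1.9,1.3],[-6.6,1.9,1.3]], "turn": [0.15,0.3,0.369,0.369], "gripper": [0.4,0.4,0.4,0.4]}}

```text
time_s: 19.55
tool_pos: [0.5677, -0.0144, 0.1633]
tool_rot: [179.9, 0.3, -8.4]
force: [-0.6, -0.1, -1.1]
grip_width: 0.0458
```

Run:
```python
from h import *
s=tool()[2];print(s['time_s'],s['tool_pos'],s['tool_rot'],s['grip_width'],s['force'])
O=np.array([.5245,-.3298]);u=np.array([.1444,.9895])
print(delta([*(O+.32*u),.1665],-8.3),delta([*(O+.232*u),.1665],-8.3))
im=read_camera('scene');cv2.imwrite('pics/s15.png',cv2.resize(im[120:270,190:390,::-1],None,fx=4,fy=4,interpolation=cv2.INTER_CUBIC))
im=read_camera('top');cv2.imwrite('pics/t15.png',cv2.resize(im[150:250,320:520,::-1],None,fx=4,fy=4,interpolation=cv2.INTER_CUBIC))
```

```text
19.55 [ 0.56768337 -0.01441925  0.16331802] [179.89510564   0.25415085  -8.37289674] 0.04584405200469105 [-0.59134416 -0.08725356 -1.06606892]
(array([ 0.28, -0.17, -0.32]), np.float64(-0.0013), 'yaw now', np.float64(-8.37)) (array([ 0.29,  8.63, -0.3 ]), np.float64(-0.0013), 'yaw now', np.float64(-8.37))
```

View pics/s15.png

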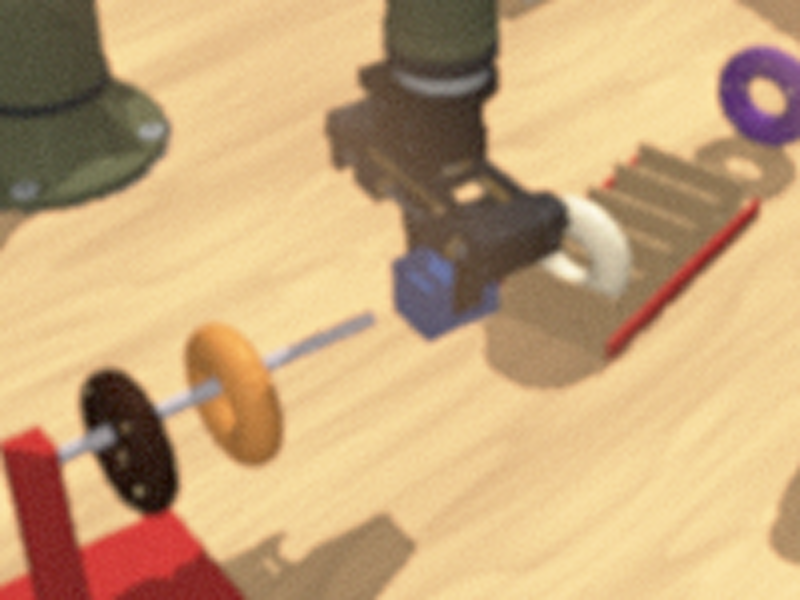

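View pics/t15.png

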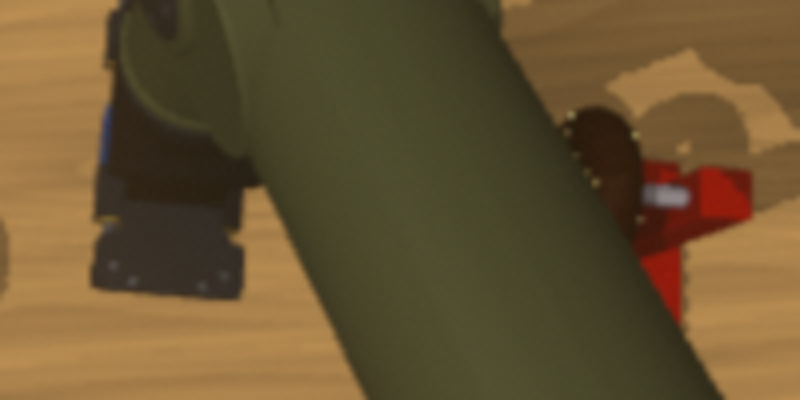

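The cap's mouth lines up with the rod's extension, from (60,455) through (372,318) to about (430,292). Sliding on.

Emit:
{"op": "carry_out", "data": {"translation": [[0.2,0,-0.3],[0.2,1.5,-0.3],[0.2,3,-0.3],[0.2,4.2,-0.3],[0.2,5,-0.3]], "turn": [0,0,0,0,0], "gripper": [0.4,0.4,0.4,0.4,0.4]}}

```text
time_s: 20.27
tool_pos: [0.5645, -0.0642, 0.1689]
tool_rot: [180.0, 0.0, -8.4]
force: [0.4, 0.0, -0.5]
grip_width: 0.0458
```

Run:
```python
from h import *
s=tool()[2];print(s['time_s'],s['tool_pos'],s['tool_rot'],s['grip_width'],s['force'])
O=np.array([.5245,-.3298]);u=np.array([.1444,.9895])
print(delta([*(O+.232*u),.1665],-8.3))
im=read_camera('scene');cv2.imwrite('pics/s16.png',cv2.resize(im[120:270,190:390,::-1],None,fx=4,fy=4,interpolation=cv2.INTER_CUBIC))
```

```text
20.275 [ 0.56450776 -0.06423213  0.16890064] [ 1.79979422e+02  8.55574535e-03 -8.39610229e+00] 0.045754431657454374 [ 0.39839987  0.04234136 -0.46531254]
(array([-0.12,  3.66,  0.24]), np.float64(-0.0017), 'yaw now', np.float64(-8.4))
```

View pics/s16.png

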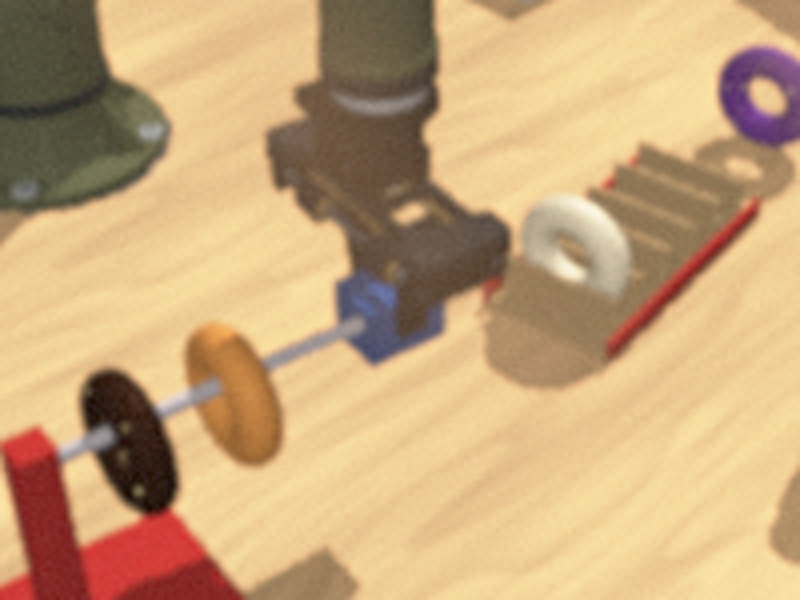

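The rod is entering the bore at (358,325). Pushing on towards home.

Emit:
{"op": "carry_out", "data": {"translation": [[-0.1,1,0.2],[-0.1,2,0.2],[-0.1,2.8,0.2],[-0.1,3.3,0.2],[-0.1,3.3,0.2]], "turn": [0,0,0,0,0], "gripper": [0.4,0.4,0.4,0.4,0.4]}}

```text
time_s: 20.95
tool_pos: [0.5589, -0.0956, 0.167]
tool_rot: [180.0, -0.0, -8.3]
force: [-0.0, 0.4, -0.2]
grip_width: 0.046
```

Emit:
{"op": "carry_out", "data": {"translation": [[0,0.2,0],[0,0.4,0],[0,0.4,0]], "turn": [0,0,0], "gripper": [0.4,0.4,0.4]}}

```text
time_s: 21.32
tool_pos: [0.5584, -0.0992, 0.167]
tool_rot: [180.0, 0.0, -8.3]
force: [0.7, 0.6, -0.9]
grip_width: 0.0458
```

Emit:
{"op": "carry_out", "data": {"translation": [[0,0.2,0],[0,0.3,0],[0,0.3,0]], "turn": [0,0,0], "gripper": [0.4,0.4,0.4]}}

```text
time_s: 21.7
tool_pos: [0.5582, -0.1006, 0.167]
tool_rot: [-179.9, -0.0, -8.2]
force: [0.8, 5.0, -1.2]
grip_width: 0.0461
```

Emit:
{"op": "carry_out", "data": {"translation": [[0,0.2,0],[0,0.3,0],[0,0.3,0]], "turn": [0,0,0], "gripper": [0.4,0.4,0.4]}}

```text
time_s: 22.08
tool_pos: [0.5582, -0.1008, 0.1669]
tool_rot: [-179.7, -0.0, -8.1]
force: [3.3, 8.9, -3.6]
grip_width: 0.0461
```

The force rises at the predicted home position, so the end wall is against the rod. I'll relax the push, lower onto the rod and look.

Emit:
{"op": "carry_out", "data": {"translation": [[0,-0.3,0.2],[0,-0.5,0.5],[0,-0.5,0.8],[0,-0.5,0.9],[0,-0.5,0.9]], "turn": [0,0,0,0,0], "gripper": [0.4,0.4,0.4,0.4,0.4]}}

```text
time_s: 22.7
tool_pos: [0.5581, -0.1006, 0.1577]
tool_rot: [180.0, 0.0, -8.3]
force: [0.6, 1.4, -2.3]
grip_width: 0.0457
```

Run:
```python
from h import *
s=tool()[2];print(s['time_s'],s['tool_pos'],s['tool_rot'],s['grip_width'],s['force'])
im=read_camera('scene');cv2.imwrite('pics/s17.png',cv2.resize(im[120:270,190:390,::-1],None,fx=4,fy=4,interpolation=cv2.INTER_CUBIC))
im=read_camera('wrist');cv2.imwrite('pics/w17.png',im[:,:,::-1])
```

```text
22.7 [ 0.55805642 -0.10055     0.15773305] [ 1.79975373e+02  2.22878193e-02 -8.32865648e+00] 0.04565550047633322 [ 0.64297307  1.37681933 -2.25088851]
```

View pics/s17.png

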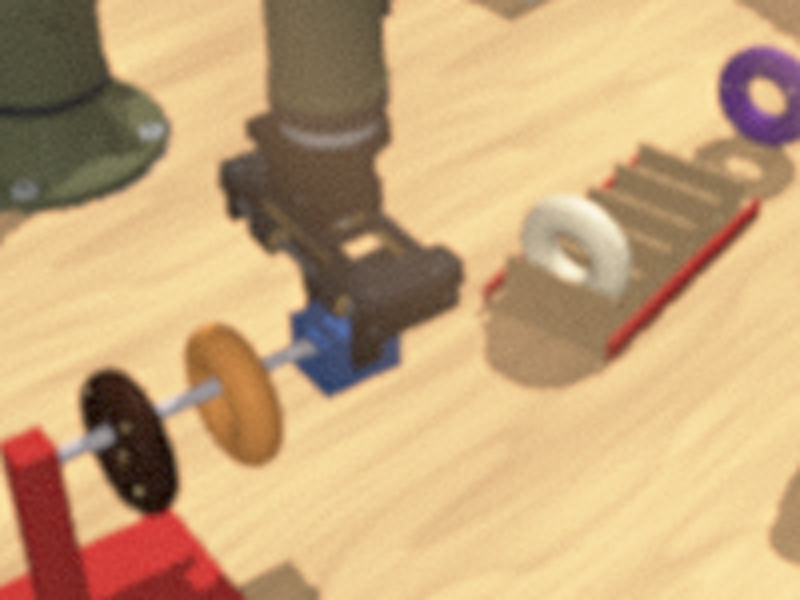

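View pics/w17.png

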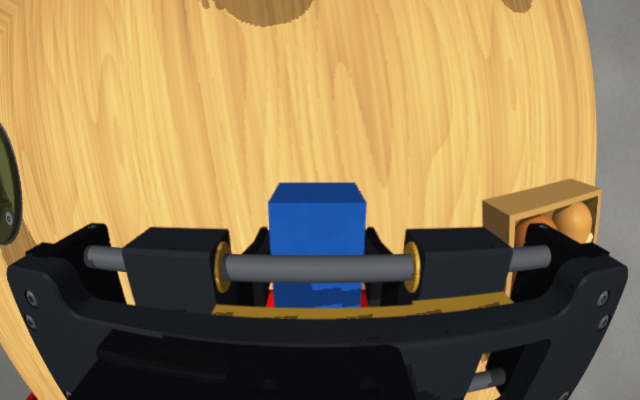

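Emit:
{"op": "carry_out", "data": {"translation": [[0,0,0.1],[0,0,0.1],[0,0,0.1],[0,0,0.1],[0,0,0.1]], "turn": [0,0,0,0,0], "gripper": [0.56,0.62,0.75,0.85,0.85]}}

```text
time_s: 23.42
tool_pos: [0.5583, -0.1001, 0.1571]
tool_rot: [180.0, -0.0, -8.3]
force: [0.2, 0.9, 0.0]
grip_width: 0.0718
```

Run:
```python
from h import *
s=tool()[2];print(s['time_s'],s['tool_pos'],s['tool_rot'],s['grip_width'],s['force'])
im=read_camera('scene');cv2.imwrite('pics/s18.png',cv2.resize(im[120:270,190:390,::-1],None,fx=4,fy=4,interpolation=cv2.INTER_CUBIC))
im=read_camera('wrist');cv2.imwrite('pics/w18.png',im[:,:,::-1])
```

```text
23.425 [ 0.5582681  -0.10007227  0.1570508 ] [ 1.79992441e+02 -2.26657944e-03 -8.29939283e+00] 0.07182550596367845 [0.24231926 0.85262856 0.00922819]
```

View pics/s18.png

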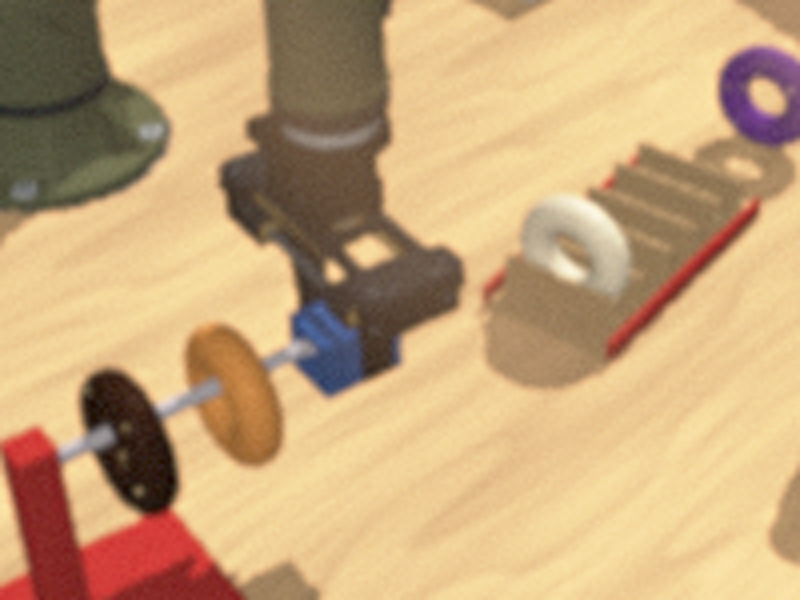

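View pics/w18.png

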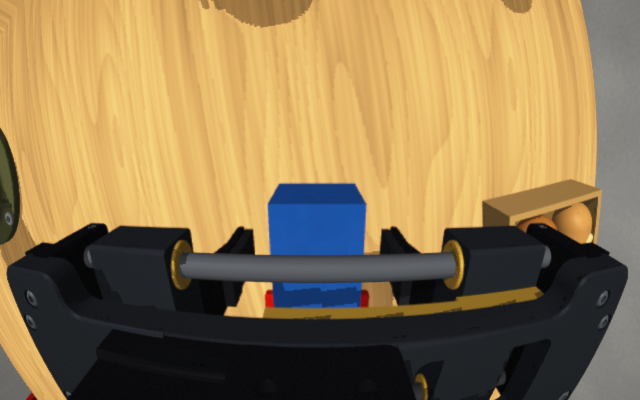

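The cap stays on the rod with the fingers clear. Retreating straight up.

Emit:
{"op": "carry_out", "data": {"translation": [[0,0,-2],[0,0,-6],[0,0,-11],[0,-3,-14],[0,-6,-14]], "turn": [0,0,0,0,0], "gripper": [0.85,0.85,0.85,0.85,0.85]}}

```text
time_s: 24.15
tool_pos: [0.5687, -0.0397, 0.3016]
tool_rot: [180.0, -0.4, -8.4]
force: [0.3, 0.7, -0.6]
grip_width: 0.0737
```

Emit:
{"op": "carry_out", "data": {"translation": [[0,-5,0],[0,-10,0],[0,-14,0],[0,-14,0],[0,-14,0]], "turn": [0,0,0,0,0], "gripper": [0.85,0.85,0.85,0.85,0.85]}}

```text
time_s: 24.78
tool_pos: [0.5874, 0.0973, 0.2979]
tool_rot: [180.0, -0.1, -8.3]
force: [-0.1, -1.1, -0.0]
grip_width: 0.0741
```

Run:
```python
from h import *
s=tool()[2];print(s['time_s'],s['tool_pos'],s['joint_velocities'].round(2),s['force'])
im=read_camera('scene');cv2.imwrite('pics/s19.png',cv2.resize(im[120:270,190:390,::-1],None,fx=4,fy=4,interpolation=cv2.INTER_CUBIC))
im=read_camera('top');cv2.imwrite('pics/t19.png',cv2.resize(im[150:250,320:520,::-1],None,fx=4,fy=4,interpolation=cv2.INTER_CUBIC))
import time
im2=read_camera('top');print('diff',np.abs(im.astype(int)-im2).mean())
# expected cap centre
O=np.array([.5245,-.3298]);u=np.array([.1444,.9895]);t=get_calibration('top')
for y in(.201,.263): print(((proj(t,[*(O+y*u),.174])-[320,150])*4).round(0))
```

```text
24.775 [0.58741604 0.09727583 0.29790442] [ 1.41  0.06  0.97  0.34  0.17 -0.3  -0.17] [-0.08130766 -1.08337189 -0.01863651]
diff 0.5683138020833334
[[367. 165.]]
[[258. 156.]]
```

View pics/s19.png

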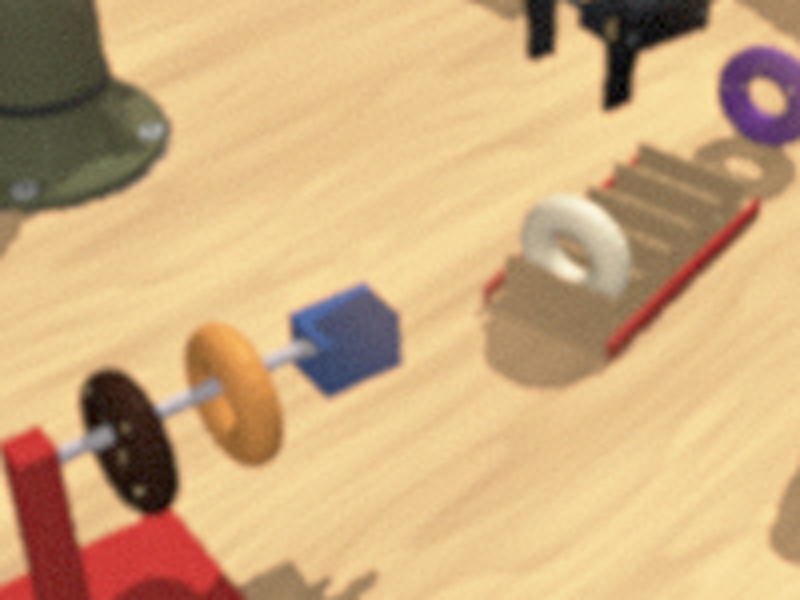

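View pics/t19.png

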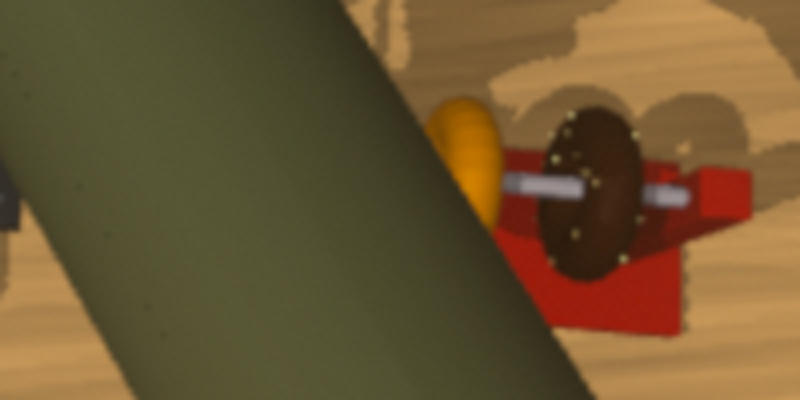

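In the scene view the cap, (295,315) to (400,360), is where it was when pushed home, level and in line with the rod. Both loaves hang free. I'll let it settle, check that nothing moves, and hand in.

Emit:
{"op": "carry_out", "data": {"translation": [[0,0,0],[0,0,0],[0,0,0],[0,0,0],[0,0,0]], "turn": [0,0,0,0,0], "gripper": [0.85,0.85,0.85,0.85,0.85]}}

```text
time_s: 25.55
tool_pos: [0.5871, 0.0979, 0.297]
tool_rot: [180.0, -0.0, -8.3]
force: [-0.3, -0.8, 0.4]
grip_width: 0.0739
```

Run:
```python
from h import *
from cell import sign_off
old=cv2.imread('pics/s19.png').astype(float)
im=read_camera('scene');n=cv2.resize(im[120:270,190:390,::-1],None,fx=4,fy=4,interpolation=cv2.INTER_CUBIC).astype(float)
print('diff',np.abs(cv2.GaussianBlur(n-old,(0,0),4))[240:540,0:420].max())
print(sign_off())
```

```text
diff 7.36051222206617
the job is handed in; nothing more can be done
None
```

The display rod is filled and the job was handed in at about 25.6 s, though `sign_off` gives no verdict. The dark seeded loaf went on first (aimed at y = 65 mm), then the golden one outside it (y ≈ 140 mm). The blue cap was pushed on until its end wall met the rod, with about 9 N of force at the predicted home spot. I then relaxed the push, lowered it onto the rod and released it.

- **Last views:** the scene picture shows both loaves and the cap hanging in line on the rod, with the gripper well clear. The cap looked unmoved after release.
- **What fell short:** the arm hid the cap in the final top view, so its final position rests on the scene picture and the contact reading.
- **At rest:** in the last two scene pictures, about 0.7 s apart, the largest local brightness change around the rod was 7 of 255. I put that down to noise or the arm's shadow, without looking at it more closely.

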